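# Unstack the pots and open the warming well

## Robot

A 7-joint arm with a two-finger parallel gripper is mounted at the origin on a cart in front of the work surface, level with it; the furniture and walls round the work are solid. World frame = base frame: x ahead of the robot, y to its left, z up, the work surface at z = 0. Lengths are in m, angles in rad, forces in N, time in s.
With the tool pointing down it reaches from about 0.4 to 0.85 m from the base axis. Payload 6.9 kg.
Tool frame: the origin (TCP) lies midway between the tips of the shut fingers; the grasp point (between the pads) lies 19 mm behind it (ctrl.pinch_z is the z of the grasp point in the tool frame, in m); z points along the fingers, y is the line along which they close (so a half turn about z gives the same grasp; the last joint's range is limited). The gripper opens to 85 mm and grips with 20 to 120 N. Pads are 22 mm wide; open, the fingers measure 114 mm over their backs; the gripper's body (76 mm by 85 mm) begins 54 mm behind the grasp point. The pads swing forward as they close: fully open they stand 13 mm farther back than shut.
Start: joints at [-1.202, 0.507, -0.238, 1.5, 0.126, 1.149, -0.155], TCP at [0.163, 0.603, 0.231] pointing down, gripper open.
Joint ranges: [-3.08, 3.08], [-0.24, 2.05], [-1.43, 1.35], [0, 2.5], [-1.52, 4.66], [0.17, 1.96], [-2.89, 2.89]. Speed limits (rad/s): [2.39, 2.39, 3.14, 3.14, 3.14, 3.14, 3.14].

## Interface

Orientations are given as a 3x3 rotation matrix whose columns are the frame's x, y, z axes.
In Python, from plant import monitor, vision, order, ctrl gives the robot as it stands.
- The arm moves only by the shell command python3 -m pendant 'ROWS'. ROWS is a JSON list of rows, 1 to 10 of them, each of 5 numbers: dx, dy, dz in m, then a turn about the tool's z in rad, then the finger opening in m; each row shifts and turns the commanded pose from where the row before left it, along the tool's axes as they then stand; what a row does not reach is not made up. A row lasts 1/12 s, in which the tool goes at most 0.0417 m and 0.125 rad, less where a joint would pass 70% of its speed; a pose out of reach is approached as far as the arm can. The fingers move at their own pace and stop on an object; the grip force is fixed at half the most. Time passes only in rows, so rows that do not move let the fingers close. It prints the time, the measured TCP pose, the force, the opening and the grip force at its end. Input that does not fit is refused with a message, and nothing moves.
- monitor.get_state(): the state, without advancing time (a new reading comes with each control period).
- vision.camera(name): name is "scene" or "top" or "wrist"; returns a dict with "img" (420x560x3 uint8, red, green, blue), "mtx" (3x3 intrinsics, pixels), "T" (4x4, takes a point from camera to world coordinates). Camera axes: x right, y up, looking along -z (the intrinsics and any distortion apply to the point x, -y, -z); pixel columns grow to the right and rows downward; lengths in m; the calibration is good to about 2 mm. A picture is of the moment at which its call begins. There is no depth.
- order.finish_job(): hands the job in; it is judged then, once.
The state is a dict: "t": time; "joints": joint angles; "dq": joint speeds; "joint_efforts": joint torques, N m; "eef_pos": TCP position; "eef_rot": TCP orientation; "contact_force": force on the tool from outside, world axes, zero at the start; "wrist_torque": the same for the moment, N m; "finger_gap": finger opening in m; "grasp_force": force on a finger pad.
Only numpy, scipy, OpenCV 4.12 (cv2) and the standard library are available. Lean on these libraries where they do the work, as an engineer would, in place of code of your own. Each camera call takes 0.05 s, during which the arm holds its last target. There are 200 camera calls.

## Task

Three powder pots have been left stacked on the cover of the warming well. Stand each pot upright in the round dish made for its size (largest pot in the widest dish, middle pot in the middle dish, smallest pot in the smallest dish) without ever tipping a pot over. Turn the well's swing tab a full quarter turn aside, lift the cover out by its handle and lay it flat in the rectangular tray with the handle up.

Things in the scene. Friction and masses are not known exactly. Their poses are not given: they have to be found in the camera images.
- pot_large: Largest pot, at the bottom of the stack: round, smooth, 62 mm tall, body 62 mm across, screw lid 64 mm across from 50 to 62 mm height. Origin: on the underside, z up; the pot's axis stands at (+3, +2) mm in its own x, y. About 90 g.
- pot_medium: Middle pot, stands on the lid of the largest: 50 mm tall, body 48 mm across, lid 50 mm across from 38 to 50 mm height. Origin: on the underside, z up; the axis stands at (+1, 0) mm. About 70 g.
- pot_small: Smallest pot, on top of the stack: 40 mm tall, body 36 mm across, lid 38 mm across from 28 to 40 mm height. Origin: centre of the underside, z up. About 110 g.
- dish_large: Round fixed white dish on the black board for the largest pot: recess 78 mm across, floor 4 mm above its underside, rim 4 mm thick and 11 mm high. Origin: centre of the underside.
- dish_medium: Round fixed white dish on the black board for the middle pot: recess 64 mm across, floor 4 mm above its underside, rim 4 mm thick and 11 mm high. Origin: centre of the underside.
- dish_small: Round fixed white dish on the black board for the smallest pot: recess 52 mm across, floor 4 mm above its underside, rim 4 mm thick and 11 mm high. Origin: centre of the underside.
- well: Warming well: fixed metal box 243 x 140 mm (its x, y), rim 45 mm high, front end (-x) with a small dial towards the robot. Origin: on the table under the centre of the opening, which is 186 x 106 mm; x runs along the opening. The cover lies in it, flush with the rim, on a ledge at 39 mm. The swing tab turns about an upright axis at x = -113 mm, y = 0 on the front land.
- tab (a joint): Angle of the swing tab: 0 = along the well's +x, over the cover's front end; + anticlockwise from above. Stops at +-1.6, stays where left (0.03 N m), frees the cover beyond about 1.3. Dark strip 16 mm wide, 4 mm thick, top 50.5 mm above the table, reaching 40 mm from its axis; 32 mm from the axis an upright round pin, 10 mm across, 30 mm tall (top at 80 mm), by which to turn it.
- cover: Steel cover plate 180 x 100 x 6 mm (its x, y, z), about 350 g. Origin: centre of the underside, z up. Above its centre a black bar handle, 12 mm thick (x), 60 mm long (y), from 24 to 36 mm above the origin; the bar is free beneath except for two posts at y = +-22 mm. The pots stand on its far end, about 50 mm from the centre along +x.
- tray: Fixed grey rectangular tray, 210 x 130 mm outside (x, y), walls 5 mm thick and 16 mm high, inside 200 x 120 mm, floor 5 mm above the table. Origin: centre of the underside. The cover lies in it either way round, its long side along the tray's.
There are look-alikes about, which are no part of the job. What is shaped like the pot_small but orange or purple is not meant.

How it is judged:
By the outcome, as a careful person would: the job done as asked, in the order asked, and still so for the second after the job is handed in, with the robot touching nothing.
It also fails if it takes over 136 s, if anything falls off the work surface, if the arm or the gripper's body presses on something with over 40 N, if the wrist force passes 120 N, or if a joint passes its speed limit or range.

## Working session

There is one attempt and no reset: what is moved stays moved. The work goes in short steps, Python scripts to look and compute and a shell command to move; the robot and the scene stay as the last step left them, time stands still between calls to the robot, and variables do not carry over. Pictures are saved under pics/ and viewed, at most 14 in all, crops included, and the job is handed in when it is done.

```bash
ls; mkdir -p pics
cat > h.py <<'E'
import numpy as np, cv2
from plant import monitor, vision, order, ctrl
def cam(n):
    c=vision.camera(n); return c
def save(c,name): cv2.imwrite('pics/'+name,c['img'][:,:,::-1])
def ray(c,u,v):
    K=np.array(c['mtx']);T=np.array(c['T'])
    d=np.linalg.inv(K)@[u,v,1]; d=np.array([d[0],-d[1],-d[2]])
    return T[:3,3],T[:3,:3]@d
def onz(c,u,v,z):
    o,d=ray(c,u,v); return o+d*(z-o[2])/d[2]
def proj(c,p):
    T=np.array(c['T']);q=T[:3,:3].T@(np.array(p)-T[:3,3]);q=np.array([q[0],-q[1],-q[2]])
    r=np.array(c['mtx'])@q;return r[:2]/r[2]
E
python3 - <<'E'
from h import *
import pickle
d={}
for n in ("scene","top","wrist"):
    c=cam(n);d[n]=c;save(c,n+'0.png');print(n,c['mtx'],np.round(c['T'],3),[k for k in c])
pickle.dump(d,open('c0.pkl','wb'))
s=monitor.get_state();print({k:np.round(v,3) for k,v in s.items()},ctrl.pinch_z)
E
```

```text
pics
scene [[383.90979922   0.         276.49676274]
 [  0.         383.90979922 205.14120612]
 [  0.           0.           1.        ]] [[ 0.885  0.296 -0.36   0.046]
 [-0.466  0.555 -0.689 -0.737]
 [-0.004  0.777  0.629  0.798]
 [ 0.     0.     0.     1.   ]] ['img', 'mtx', 'T']
top [[407.2206015    0.         285.05607214]
 [  0.         407.2206015  209.27611201]
 [  0.           0.           1.        ]] [[-0.018  0.997 -0.077  0.366]
 [-1.    -0.018 -0.002 -0.038]
 [-0.003  0.076  0.997  1.111]
 [ 0.     0.     0.     1.   ]] ['img', 'mtx', 'T']
wrist [[291.08371153   0.         284.43601408]
 [  0.         291.08371153 210.14773523]
 [  0.           0.           1.        ]] [[ 0.26  -0.919 -0.297  0.087]
 [ 0.965  0.248  0.08   0.623]
 [-0.    -0.308  0.951  0.374]
 [ 0.     0.     0.     1.   ]] ['img', 'mtx', 'T']
{'t': np.float64(0.15), 'joints': array([-1.201,  0.508, -0.237,  1.501,  0.126,  1.149, -0.155]), 'dq': array([ 0.001, -0.003, -0.001, -0.003,  0.002, -0.   , -0.002]), 'joint_efforts': array([-3.0000e-03, -6.2101e+01, -2.1900e+00, -2.4984e+01,  1.3000e-02,
        9.0000e-03, -0.0000e+00]), 'eef_pos': array([0.163, 0.603, 0.231]), 'eef_rot': array([[-0.965,  0.261, -0.   ],
       [ 0.261,  0.965, -0.001],
       [-0.   , -0.001, -1.   ]]), 'contact_force': array([0.579, 0.096, 0.517]), 'wrist_torque': array([-0.04 ,  0.022,  0.014]), 'grasp_force': np.float64(0.0), 'finger_gap': np.float64(0.086)} -0.0187
```

View pics/top0.png

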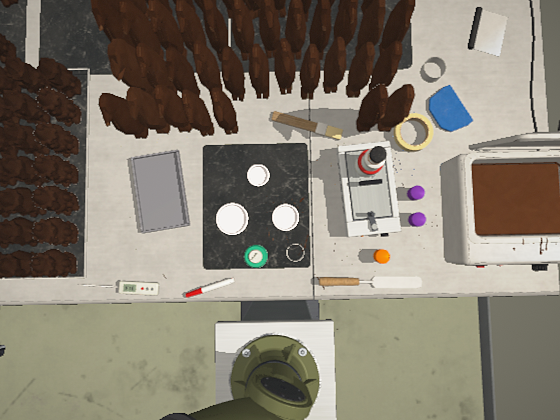

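View pics/scene0.png

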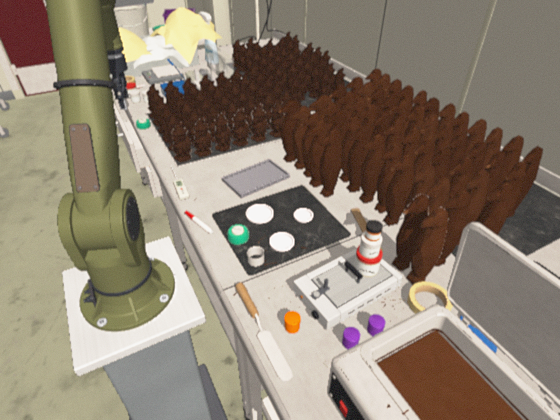

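Top view: the tray is at (159,190). The dishes are at (232,219) large, (285,217) medium and (258,175) small. The well is at (368,190), with the stack at about (372,160) on its far end, the tab pin at (373,220) and the handle at (370,183).

Candidates for pot_small: the dark-lidded pot on top of the stack (376,155), the purple pots (417,193) and (417,219), the orange pot (382,256), the green pot (256,256) and the ring (295,253). By the description I choose the one on the stack, and I'll check it in a close crop.

Run:
```python
from h import *
import pickle
d=pickle.load(open('c0.pkl','rb'))
a=cv2.resize(d['scene']['img'][205:335,280:420],None,fx=4,fy=4,interpolation=cv2.INTER_CUBIC)[:520,:400+160]
b=cv2.resize(d['top']['img'][130:260,330:390],None,fx=4,fy=4,interpolation=cv2.INTER_CUBIC)
im=np.hstack([a,b]);print(im.shape);cv2.imwrite('pics/crop1.png',im[:,:,::-1])
t=d['top'];hsv=cv2.cvtColor(t['img'],cv2.COLOR_RGB2HSV)
# dishes
g=((hsv[...,2]>170)&(hsv[...,1]<60)).astype(np.uint8);m=np.zeros_like(g);m[150:245,208:306]=g[150:245,208:306]
for c in cv2.findContours(m,cv2.RETR_EXTERNAL,cv2.CHAIN_APPROX_NONE)[0]:
    if cv2.contourArea(c)>100:
        e=cv2.fitEllipse(c);ctr=e[0];p=onz(t,*ctr,.011)
        print('dish',np.round(ctr,1),np.round(p,4),'diam',np.round(np.mean(e[1])*(t['T'][2][3]-.011)/407,4))
# tray
L=hsv[...,2].astype(int);roi=np.zeros(L.shape,np.uint8);roi[140:245,120:200]=(L[140:245,120:200]<170)
c=max(cv2.findContours(roi,cv2.RETR_EXTERNAL,cv2.CHAIN_APPROX_NONE)[0],key=cv2.contourArea)
r=cv2.minAreaRect(c);bx=cv2.boxPoints(r);P=np.array([onz(t,*q,.016) for q in bx]);print('tray',np.round(bx),np.round(P,3),P.mean(0),np.linalg.norm(P[0]-P[1]),np.linalg.norm(P[1]-P[2]))
```

```text
(520, 800, 3)
dish [285.2 217.1] [ 0.4288 -0.0356  0.011 ] diam 0.0707
dish [231.8 218.6] [0.4272 0.109  0.011 ] diam 0.0852
dish [257.8 174.8] [0.5455 0.0369 0.011 ] diam 0.0585
tray [[127. 157.]
 [179. 149.]
 [190. 226.]
 [138. 234.]] [[0.602 0.394 0.016]
 [0.62  0.252 0.016]
 [0.408 0.221 0.016]
 [0.39  0.361 0.016]] [0.50514465 0.30684062 0.016     ] 0.1436093527022407 0.21406732177203325
```

View pics/crop1.png

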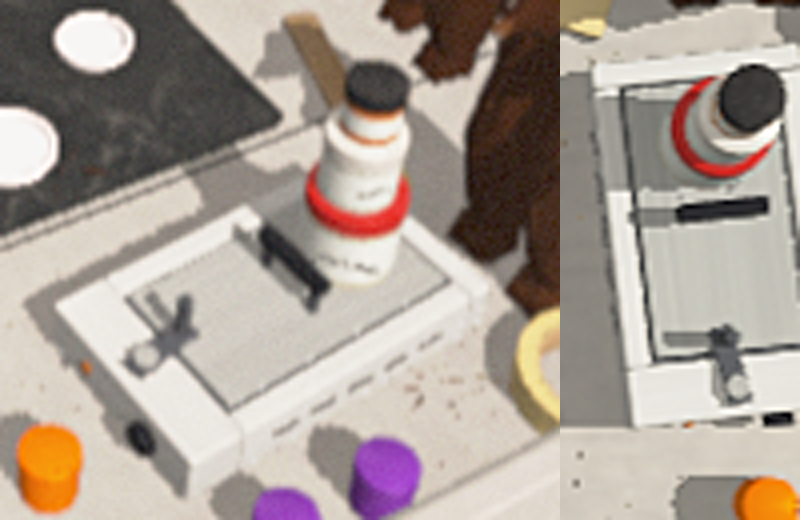

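The crop shows the stack: a black-lidded small pot at the top, a white-lidded medium pot, and a red-lidded large pot. The handle is at about (371,182) in the top view, with the tab along +x at (373,220). The stack's top pot is the one to take; the coloured pots are decoys.

```bash
cat >> h.py <<'E'
def blob(c,mask,roi,minA=20):
    m=np.zeros(mask.shape,np.uint8);y0,y1,x0,x1=roi;m[y0:y1,x0:x1]=mask[y0:y1,x0:x1]
    cs=[q for q in cv2.findContours(m,cv2.RETR_EXTERNAL,cv2.CHAIN_APPROX_NONE)[0] if cv2.contourArea(q)>=minA]
    return sorted(cs,key=cv2.contourArea,reverse=True)
def hsv(c): return cv2.cvtColor(c['img'],cv2.COLOR_RGB2HSV)
def red(c):
    h=hsv(c);return ((h[...,0]<8)|(h[...,0]>172))&(h[...,1]>150)&(h[...,2]>110)
def dark(c,v=60): return hsv(c)[...,2]<v
E
python3 - <<'E'
from h import *
import pickle
d=pickle.load(open('c0.pkl','rb'));t=d['top'];s=d['scene']
q=blob(t,dark(t,75),(142,172,366,388))[0];e=cv2.minEnclosingCircle(q);print('small lid top',e,onz(t,*e[0],.19),'d',2*e[1]*(1.111-.197)/407)
q=blob(s,dark(s,75),(218,240,360,390))[0];x,y,w,h=cv2.boundingRect(q);print('scene',x,y,w,h);print('scene lid c',onz(s,x+w/2-.5,y+h/2-.5,.191))
q=blob(t,red(t),(140,185,355,390))[0];e=cv2.minEnclosingCircle(q);print('red top',e,onz(t,*e[0],.105),'d',2*e[1]*(1.111-.107)/407)
print('handle',[onz(t,330+(a-560)/4,130+b/4,.075) for a,b in((678,212),(768,206))])
print('wellL',[onz(t,330+(a-560)/4,130+b/4,.045) for a,b in((598,68),(632,425))])
print('tabaxis',onz(t,330+(737-560)/4,130+388/4,.05),'pin',onz(t,330+(725-560)/4,130+333/4,.08))
print('bunny base',[onz(s,u,v,0) for u,v in((408,270),(425,285))])
# plan of fly point
st=monitor.get_state();print(st['eef_pos'])
E
```

```text
small lid top ((377.3648681640625, 154.270263671875), 8.43045711517334) [ 0.55877602 -0.24958948  0.19      ] d 0.03786455922982031
scene 366 221 15 12
scene lid c [ 0.55629176 -0.24928987  0.191     ]
red top ((370.0, 161.1458282470703), 12.510951042175293) [ 0.55954781 -0.25015139  0.105     ] d 0.06172479039972479
handle [array([ 0.50917096, -0.22769652,  0.075     ]), array([ 0.51199802, -0.28543884,  0.075     ])]
wellL [array([ 0.61060162, -0.18318393,  0.045     ]), array([ 0.37381092, -0.19876109,  0.045     ])]
tabaxis [ 0.39657407 -0.26698327  0.05      ] pin [ 0.43066436 -0.25410041  0.08      ]
bunny base [array([ 0.68825683, -0.28078669,  0.        ]), array([ 0.69129412, -0.34102759,  0.        ])]
[0.16297567 0.60300409 0.23065344]
```

```bash
python3 -m pendant '[[0, 0, -0.03, -0.111, 0.085], [0, 0, -0.03, -0.111, 0.085], [0, 0, -0.03, -0.111, 0.085]]'
python3 -m pendant '[[-0.0175, -0.0338, 0, 0, 0.085], [-0.0175, -0.0338, 0, 0, 0.085], [-0.0175, -0.0338, 0, 0, 0.085], [-0.0175, -0.0338, 0, 0, 0.085], [-0.0175, -0.0338, 0, 0, 0.085], [-0.0175, -0.0338, 0, 0, 0.085], [-0.0175, -0.0338, 0, 0, 0.085]]'
```

```text
t: 0.4
eef_pos: [0.1628, 0.6029, 0.3217]
eef_rot: [[-0.997, -0.075, -0.0], [-0.075, 0.997, -0.002], [0.001, -0.002, -1.0]]
contact_force: [1.3, 1.4, 0.3]
finger_gap: 0.085
grasp_force: 0.0
t: 0.98
eef_pos: [0.3021, 0.3739, 0.3212]
eef_rot: [[-0.998, -0.069, -0.0], [-0.069, 0.998, -0.0], [0.0, -0.0, -1.0]]
contact_force: [1.6, 0.2, -0.1]
finger_gap: 0.0852
grasp_force: 0.0
```

```bash
python3 -m pendant '[[-0.0175, -0.0338, 0, 0, 0.085], [-0.0175, -0.0338, 0, 0, 0.085], [-0.0175, -0.0338, 0, 0, 0.085], [-0.0175, -0.0338, 0, 0, 0.085], [-0.0175, -0.0338, 0, 0, 0.085], [-0.0175, -0.0338, 0, 0, 0.085], [-0.007, -0.0337, 0, 0, 0.085], [-0.007, -0.0337, 0, 0, 0.085], [-0.007, -0.0337, 0, 0, 0.085]]' | head -2
python3 -m pendant '[[-0.007, -0.0337, 0, 0, 0.085], [-0.007, -0.0337, 0, 0, 0.085], [-0.007, -0.0337, 0, 0, 0.085], [-0.007, -0.0337, 0, 0, 0.085], [-0.007, -0.0337, 0, 0, 0.085], [-0.007, -0.0337, 0, 0, 0.085], [-0.007, -0.0337, 0, 0, 0.085], [-0.007, -0.0337, 0, 0, 0.085], [-0.007, -0.0337, 0, 0, 0.085], [-0.007, -0.0337, 0, 0, 0.085]]'
python3 -m pendant '[[0, 0, 0, 0, 0.085], [0, 0, 0, 0, 0.085]]'|head -3
python3 - <<'E'
from h import *
c=cam('wrist');save(c,'w1.png');print(np.round(c['T'],3))
import pickle;pickle.dump(c,open('w1.pkl','wb'))
E
```

```text
t: 1.73
eef_pos: [0.4483, 0.0795, 0.3212]
t: 2.57
eef_pos: [0.5415, -0.2516, 0.321]
eef_rot: [[-0.998, -0.069, -0.0], [-0.069, 0.998, 0.0], [0.0, 0.0, -1.0]]
contact_force: [1.8, -0.3, 1.0]
finger_gap: 0.0848
grasp_force: 0.0
t: 2.73
eef_pos: [0.5409, -0.2521, 0.3202]
eef_rot: [[-0.998, -0.065, -0.002], [-0.065, 0.998, -0.0], [0.002, 0.0, -1.0]]
[[-0.066 -0.95  -0.306  0.463]
 [ 0.998 -0.062 -0.021 -0.258]
 [ 0.001 -0.306  0.952  0.464]
 [ 0.     0.     0.     1.   ]]
```

View pics/w1.png

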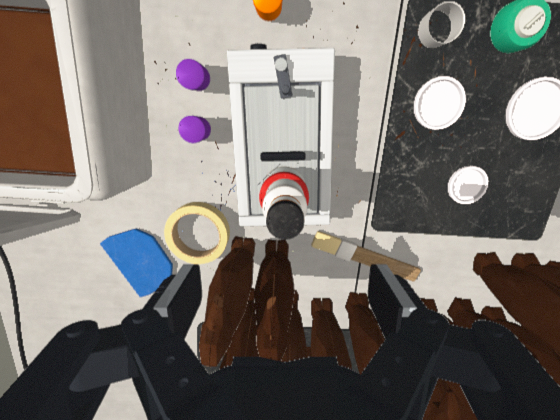

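The wrist view shows the small black lid at (285,217), the red lid at (284,192), the handle at (282,156), the tab at (283,75), the well outlined from (228,50) to (333,228), and bunnies beyond it at row 240 and below.

Run:
```python
from h import *
import pickle
t=pickle.load(open('w1.pkl','rb'));st=monitor.get_state();p0=st['eef_pos'];R=st['eef_rot']
q=blob(t,dark(t,75),(195,237,262,308))[0];e=cv2.minEnclosingCircle(q);P=onz(t,*e[0],.192);print('small',e,P,'d',2*e[1]*(.464-.197)/291/.95)
print('TCP proj',proj(t,p0))
print('to go tool',R.T@(P-p0))
q=blob(t,red(t),(165,225,255,315))[0];x,y,w,h=cv2.boundingRect(q);print('red bbox',x,y,w,h,'axis',onz(t,x+w/2-.5,y+w/2,.107))
q=blob(t,dark(t,60),(148,165,255,310))[0];r=cv2.minAreaRect(q);print('handle',r,onz(t,*r[0],.073),[onz(t,*a,.075) for a in cv2.boxPoints(r)[[0,2]]])
print('well rim corners',[np.round(onz(t,*a,.045),4) for a in((228,51),(334,48),(330,226),(239,227))])
print('bunny feet',[onz(t,*a,0) for a in((241,240),(272,241))])
```

```text
small ((285.13519287109375, 219.1212158203125), 19.240156173706055) [ 0.55937923 -0.25093012  0.192     ] d 0.03716492456776644
TCP proj [289.64744532 266.37949668]
to go tool [-0.01830421 -0.00218113  0.12851912]
red bbox 260 172 49 34 axis [ 0.55928849 -0.25207641  0.107     ]
handle ((282.5, 155.5), (7.0, 43.0), 90.0) [ 0.51230728 -0.25715333  0.073     ] [array([ 0.50935142, -0.285726  ,  0.075     ]), array([ 0.51477741, -0.22837807,  0.075     ])]
well rim corners [array([ 0.3877, -0.3354,  0.045 ]), array([ 0.3753, -0.1999,  0.045 ]), array([ 0.6183, -0.1773,  0.045 ]), array([ 0.6291, -0.3169,  0.045 ])]
bunny feet [array([ 0.67079967, -0.31936211,  0.        ]), array([ 0.66918415, -0.26574097,  0.        ])]
```

```bash
python3 -m pendant '[[-0.0183, -0.0018, 0.02, 0, 0.085], [0, 0, 0.03, 0, 0.07], [0, 0, 0.03, 0, 0.06], [0, 0, 0.03, 0, 0.06], [0, 0, 0.025, 0, 0.06], [0, 0, 0.017, 0, 0.06], [0, 0, 0, 0, 0.05], [0, 0, 0, 0, 0.046], [0, 0, 0, 0, 0.044]]'
python3 - <<'E'
from h import *
c=cam('wrist');save(c,'w2.png');st=monitor.get_state();print(st['eef_pos'],st['finger_gap'],st['contact_force'],proj(c,[.559,-.2505,.197]))
E
```

```text
t: 3.53
eef_pos: [0.5606, -0.2499, 0.1708]
eef_rot: [[-0.998, -0.07, 0.002], [-0.07, 0.998, -0.0], [-0.002, -0.001, -1.0]]
contact_force: [0.2, -0.2, 0.1]
finger_gap: 0.044
grasp_force: 0.0
[ 0.56076453 -0.25027586  0.17117205] 0.0439723083777187 [-0.26580033  1.02239997 -0.49307898] [285.3500191 289.9488894]
```

View pics/w2.png

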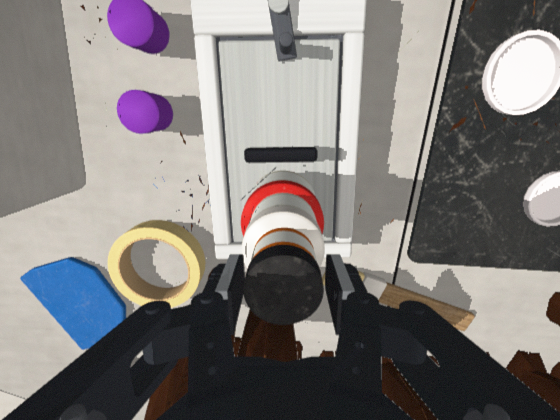

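The lid at (283,285) is centred between the fingers, about 1 mm towards the left one. Closing and lifting.

```bash
python3 -m pendant '[[0, -0.0005, 0, 0, 0.04], [0, 0, 0, 0, 0.038], [0, 0, 0, 0, 0.034], [0, 0, 0, 0, 0.03], [0, 0, 0, 0, 0.03], [0, 0, -0.005, 0, 0.03], [0, 0, -0.02, 0, 0.03], [0, 0, -0.03, 0, 0.03]]'
python3 - <<'E'
from h import *
st=monitor.get_state();R=st['eef_rot'];p=st['eef_pos']
for n,q in (('small',[.5455,.0369]),('med',[.4288,-.0356]),('large',[.4272,.109])):
  print(n,R.T@(np.array(q+[p[2]])-p))
c=cam('wrist');print(np.array2string(np.array([0])))
import pickle;pickle.dump(c,open('w3.pkl','wb'));save(c,'w3.png')
E
```

```text
t: 4.25
eef_pos: [0.5582, -0.2504, 0.2227]
eef_rot: [[-0.998, -0.069, -0.005], [-0.069, 0.998, 0.002], [0.005, 0.002, -1.0]]
contact_force: [-0.2, 0.7, -0.6]
finger_gap: 0.0363
grasp_force: 60.0
small [-0.00717662  0.28746596  0.00064872]
med [0.11424798 0.2231932  0.00111628]
large [0.10586278 0.36755842 0.00141762]
[0]
```

View pics/w3.png

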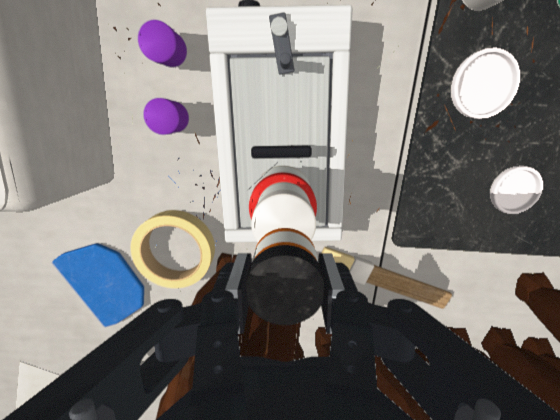

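The small pot is held upright between the fingers (gap 36 mm), and the medium and large pots are still standing. Moving to above the small dish.

```bash
python3 -m pendant '[[-0.0007, 0.0287, -0.005, 0, 0.03], [-0.0007, 0.0287, 0, 0, 0.03], [-0.0007, 0.0287, 0, 0, 0.03], [-0.0007, 0.0287, 0, 0, 0.03], [-0.0007, 0.0287, 0, 0, 0.03], [-0.0007, 0.0287, 0, 0, 0.03], [-0.0007, 0.0287, 0, 0, 0.03], [-0.0007, 0.0287, 0, 0, 0.03], [-0.0007, 0.0287, 0, 0, 0.03], [-0.0007, 0.0287, 0, 0, 0.03]]'
python3 -m pendant '[[0, 0, 0.03, 0, 0.03], [0, 0, 0.03, 0, 0.03], [0, 0, 0.03, 0, 0.03], [0, 0, 0, 0, 0.03]]'|sed -n 2,4p
python3 - <<'E'
from h import *
import pickle
t=pickle.load(open('w1.pkl','rb'));h=hsv(t)
g=(h[...,2]>170)&(h[...,1]<60)
for q in blob(t,g,(65,215,395,560),200)[:4]:
    e=cv2.fitEllipse(q);print('w1 dish',np.round(e[0],1),onz(t,*e[0],.011))
c=cam('wrist');save(c,'w4.png');pickle.dump(c,open('w4.pkl','wb'))
st=monitor.get_state();print(st['eef_pos'],proj(c,[.5455,.0369,.011]),proj(c,[.4288,-.0356,.011]))
E
```

```text
t: 5.13
eef_pos: [0.5468, 0.0369, 0.2298]
eef_rot: [[-0.998, -0.069, 0.001], [-0.069, 0.998, -0.0], [-0.001, -0.0, -1.0]]
contact_force: [0.2, -0.3, -0.9]
finger_gap: 0.0357
grasp_force: 60.1
eef_pos: [0.5437, 0.0357, 0.1349]
eef_rot: [[-0.998, -0.07, -0.008], [-0.07, 0.998, -0.001], [0.008, -0.0, -1.0]]
contact_force: [-1.1, -0.1, -0.8]
w1 dish [534.8 108.7] [0.427819   0.10885532 0.011     ]
w1 dish [439.4 102.4] [ 0.42845357 -0.03321415  0.011     ]
w1 dish [467.6 184.5] [0.54648306 0.03959001 0.011     ]
[0.54512106 0.03558983 0.13747976] [286.32260541 205.01980688] [209.68422828  65.30248524]
```

View pics/w4.png

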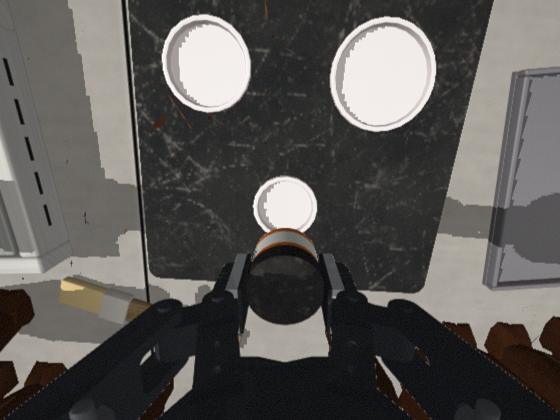

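The wrist view shows the small dish at (285,206), the medium at (206,64), the large at (383,74), and the tray edge at (490,180). The dish agrees with the top view to about 2 mm. Descending.

```bash
python3 -m pendant '[[0, 0.002, 0.03, 0, 0.03], [0, 0, 0.03, 0, 0.03], [0, 0, 0.025, 0, 0.03], [0, 0, 0.015, 0, 0.03], [0, 0, 0, 0, 0.03], [0, 0, 0, 0, 0.03]]'
python3 -m pendant '[[0, 0, 0.004, 0, 0.03], [0, 0, 0.004, 0, 0.03], [0, 0, 0, 0, 0.03]]'|sed -n '2p;4p'
python3 - <<'E'
from h import *
c=cam('wrist');save(c,'w5.png')
E
```

```text
t: 6.02
eef_pos: [0.5478, 0.0375, 0.0406]
eef_rot: [[-0.998, -0.069, 0.001], [-0.069, 0.998, -0.0], [-0.001, -0.0, -1.0]]
contact_force: [0.3, -0.6, -0.9]
finger_gap: 0.0359
grasp_force: 60.2
eef_pos: [0.5474, 0.0378, 0.032]
contact_force: [0.2, -0.4, -1.0]
```

View pics/w5.png

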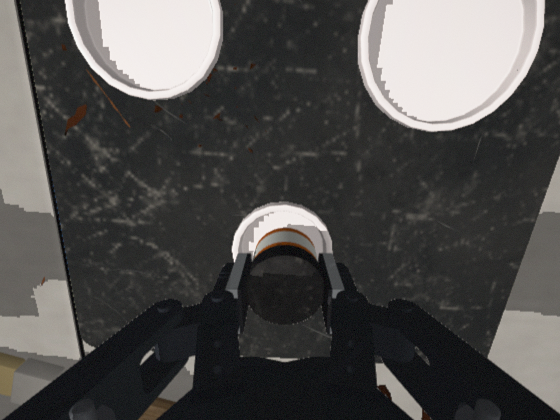

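The pot sits inside the dish ring (columns 232–331, rim top at row 203), so I'm lowering it in small steps.

```bash
python3 -m pendant '[[0.0012, 0, 0.003, 0, 0.03], [0, 0, 0, 0, 0.03], [0, 0, 0.003, 0, 0.03], [0, 0, 0, 0, 0.03]]'|sed -n '2p;4p'
python3 -m pendant '[[0, 0, 0.002, 0, 0.03], [0, 0, 0, 0, 0.03]]'|sed -n '2p;4p'
python3 -m pendant '[[0, 0, 0.002, 0, 0.03], [0, 0, 0, 0, 0.03]]'|sed -n '2p;4p'
```

```text
eef_pos: [0.5458, 0.0377, 0.0259]
contact_force: [-0.9, -0.1, 6.2]
eef_pos: [0.5459, 0.0377, 0.0257]
contact_force: [-7.6, 0.3, 26.4]
eef_pos: [0.546, 0.0378, 0.0256]
contact_force: [-13.0, -0.4, 46.5]
```

Contact came at 0.026. I'm relieving the force and checking whether the pot stands on the floor or on the rim.

```bash
python3 -m pendant '[[0, 0, -0.003, 0, 0.03], [0, 0, 0, 0, 0.03]]'|sed -n '2p;4p'
python3 - <<'E'
from h import *
import pickle
c=cam('wrist');s=cam('scene');
h=hsv(c);g=(h[...,2]>150)&(h[...,1]<60)
im=c['img']
a=cv2.resize(im[150:300,200:360],None,fx=2.5,fy=2.5,interpolation=cv2.INTER_CUBIC)
b=cv2.resize(s['img'][175:275,215:355],None,fx=2.8,fy=3.75,interpolation=cv2.INTER_CUBIC)
o=np.hstack([a,b]);print(o.shape);cv2.imwrite('pics/c5.png',o[:,:,::-1])
for zb in (0,.004,.008,.012):
  print(zb,'far/near/l/r rim outer',[np.round(proj(c,[.5455+dx,.038+dy,zb+.011]),0) for dx,dy in((-.03,0),(0,-.03),(0,.03))])
w=pickle.load(open('w4.pkl','rb'));h=hsv(w);g=(h[...,2]>150)&(h[...,1]<60)
for q in blob(w,g,(5,230,140,450),300)[:3]:
  e=cv2.fitEllipse(q);x,y,ww,hh=cv2.boundingRect(q);print(np.round(e[0],1),x,ww)
  D={0:.086,1:.072,2:.060}
  for zb in(0,.004,.008,.012): 
    P=onz(w,*e[0],zb+.011);L=onz(w,x,e[0][1],zb+.011);R=onz(w,x+ww-1,e[0][1],zb+.011);print(zb,np.round(P,4),np.round(np.linalg.norm(L-R),4))
E
```

```text
eef_pos: [0.5464, 0.0378, 0.0258]
contact_force: [-2.8, 0.3, 19.4]
(375, 792, 3)
0 far/near/l/r rim outer [array([290., 204.]), array([236., 249.]), array([336., 255.])]
0.004 far/near/l/r rim outer [array([290., 206.]), array([235., 252.]), array([337., 258.])]
0.008 far/near/l/r rim outer [array([291., 208.]), array([234., 255.]), array([339., 261.])]
0.012 far/near/l/r rim outer [array([291., 211.]), array([233., 258.]), array([340., 265.])]
[382.7  73.7] 330 106
0 [0.425  0.1094 0.011 ] 0.0883
0.004 [0.4256 0.1082 0.015 ] 0.087
0.008 [0.4262 0.107  0.019 ] 0.0857
0.012 [0.4269 0.1059 0.023 ] 0.0844
[205.9  62.9] 162 89
0 [ 0.4272 -0.0387  0.011 ] 0.0732
0.004 [ 0.4278 -0.0377  0.015 ] 0.0721
0.008 [ 0.4284 -0.0367  0.019 ] 0.071
0.012 [ 0.429  -0.0357  0.023 ] 0.0699
[285.5 204.1] 253 64
0 [0.5446 0.036  0.011 ] 0.0604
0.004 [0.5434 0.0359 0.015 ] 0.0595
0.008 [0.5423 0.0358 0.019 ] 0.0586
0.012 [0.5411 0.0357 0.023 ] 0.0577
```

View pics/c5.png

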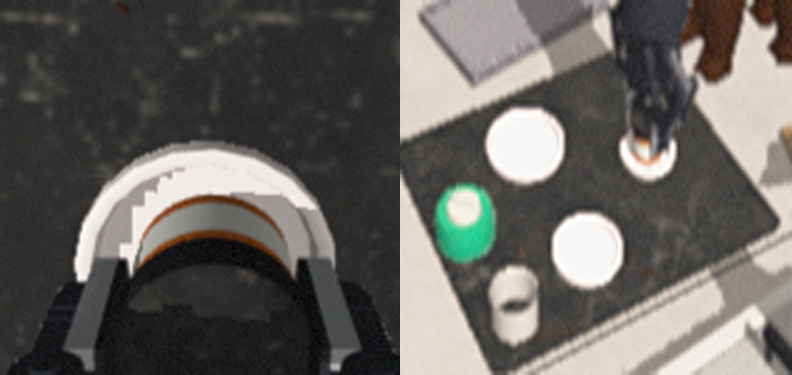

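The pot's base is inside the recess, about 2 mm off centre. Releasing and rising, then going over to the stack for the medium pot.

```bash
python3 -m pendant '[[0, 0, -0.002, 0, 0.03], [0, 0, 0, 0, 0.034], [0, 0, 0, 0, 0.04], [0, 0, 0, 0, 0.046], [0, 0, 0, 0, 0.055], [0, 0, 0, 0, 0.06], [0, 0, -0.01, 0, 0.06], [0, 0, -0.02, 0, 0.06], [0, 0, -0.03, 0, 0.07], [0, 0, -0.04, 0, 0.07]]'
python3 -m pendant '[[0, -0.01, -0.04, 0, 0.07], [0, -0.03, -0.04, 0, 0.07], [0, -0.03, -0.02, 0, 0.07], [0, -0.03, 0, 0, 0.07], [0, -0.03, 0, 0, 0.07], [0, -0.03, 0, 0, 0.07], [0, -0.03, 0, 0, 0.07], [0, -0.03, 0, 0, 0.07], [0, -0.03, 0, 0, 0.07], [0, -0.02, 0, 0, 0.07]]'|sed -n '2,4p'
python3 -m pendant '[[0, -0.018, 0, 0, 0.07], [0, 0, 0, 0, 0.07], [0, 0, 0, 0, 0.07]]'|sed -n '2,4p'
python3 - <<'E'
from h import *
import pickle
c=cam('wrist');save(c,'w6.png');pickle.dump(c,open('w6.pkl','wb'))
t=cam('top');s=cam('scene')
a=cv2.resize(t['img'][150:250,200:310],None,fx=3.5,fy=3.5);b=cv2.resize(c['img'],None,fx=.74,fy=.8333)
print(a.shape,b.shape);cv2.imwrite('pics/c6.png',np.hstack([a,b])[:,:,::-1])
E
```

```text
t: 8.08
eef_pos: [0.544, 0.0376, 0.126]
eef_rot: [[-0.998, -0.069, -0.005], [-0.069, 0.998, -0.001], [0.005, -0.0, -1.0]]
contact_force: [1.0, 0.3, -0.3]
finger_gap: 0.0701
grasp_force: 0.0
eef_pos: [0.5632, -0.2303, 0.2204]
eef_rot: [[-0.998, -0.066, 0.0], [-0.066, 0.998, -0.002], [-0.0, -0.002, -1.0]]
contact_force: [-0.7, -0.4, 1.4]
eef_pos: [0.5646, -0.2457, 0.22]
eef_rot: [[-0.998, -0.067, -0.0], [-0.067, 0.998, -0.0], [0.0, -0.0, -1.0]]
contact_force: [-0.9, 0.7, -0.0]
(350, 385, 3) (350, 414, 3)
```

View pics/c6.png

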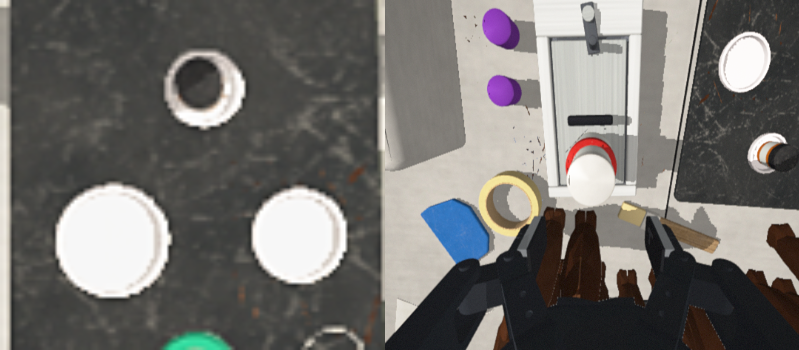

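The small pot stands upright in its dish (crop (200,82)). The medium pot's white lid shows at about (591,180) in the right half, between the open fingers.

Run:
```python
from h import *
import pickle
c=pickle.load(open('w6.pkl','rb'));h=hsv(c)
g=(h[...,2]>150)&(h[...,1]<60)
ks=blob(c,g,(180,256,240,320),100)
for q in ks[:2]:
    x,y,w,hh=cv2.boundingRect(q);print('bbox',x,y,w,hh)
    e=cv2.fitEllipse(q);print('ell',e)
    st=monitor.get_state()
    for P in (onz(c,x+w/2-.5,y+hh-1-w/2*.95,.157),): print(P,'w',w*(c['T'][2][3]-.157)/.952/291, st['eef_rot'].T@(P-st['eef_pos']))
    for zz in(.157,.151): 
        b=onz(c,x+w/2-.5,y+hh-1,zz);print(zz,b,'far edge -> centre x',b[0]-.025)
print(proj(c,[.559,-.2515,.157]),[proj(c,[.559+d,-.2515,.157]) for d in(-.025,.025)],st['eef_pos'])
qr=blob(c,red(c),(150,256,230,330))[0];print('red',cv2.boundingRect(qr),[proj(c,[.559+a,-.2515+b,.107]) for a,b in((-.032,0),(0,.032),(0,-.032))])
```

```text
bbox 240 180 80 74
ell ((275.52349853515625, 218.72186279296875), (73.59844970703125, 85.33206176757812), 117.42053985595703)
[ 0.55709046 -0.25079999  0.157     ] w 0.05959205242104099 [ 0.00878907 -0.00706424  0.06293165]
0.157 [ 0.58844996 -0.2488543   0.157     ] far edge -> centre x 0.5634499641536899
0.151 [ 0.59141682 -0.24876083  0.151     ] far edge -> centre x 0.5664168236520021
[278.41239174 217.34137908] [array([280.50894627, 184.85815218]), array([276.45810516, 247.62035992])] [ 0.56534427 -0.2431862   0.21994004]
red (244, 165, 69, 44) [array([281.67799644, 164.3145101 ]), array([314.26348648, 201.46788043]), array([244.41606036, 196.96388535])]
```

Run:
```python
from h import *
import pickle
c=pickle.load(open('w6.pkl','rb'))
cv2.imwrite('pics/c7.png',cv2.resize(c['img'][155:265,225:335],None,fx=5,fy=5,interpolation=cv2.INTER_NEAREST)[:,:,::-1])
```

```text
(no output)
```

View pics/c7.png

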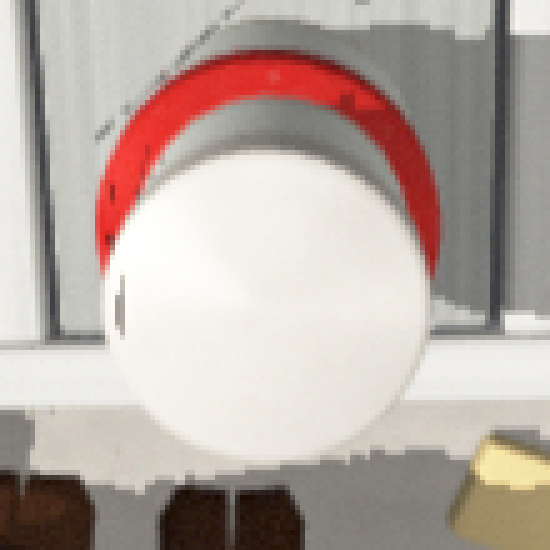

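The medium lid spans (246–311, 185–247), centre (278.5,216.5). That matches the predicted projection of an axis at (0.559,-0.2515), so I'm descending on that point.

```bash
python3 -m pendant '[[0.0071, -0.0015, 0, 0, 0.07], [0, 0, 0, 0, 0.07], [0, 0, 0, 0, 0.07]]'|sed -n '2p'
python3 -m pendant '[[0, 0, 0.03, 0, 0.07], [0, 0, 0.03, 0, 0.07], [0, 0, 0.02, 0, 0.07], [0, 0, 0.015, 0, 0.07], [0, 0, 0, 0, 0.06], [0, 0, 0, 0, 0.057], [0, 0, 0, 0, 0.055], [0, 0, 0, 0, 0.055], [0, 0, 0, 0, 0.055]]'
python3 - <<'E'
from h import *
c=cam('wrist');save(c,'w8.png');st=monitor.get_state();print(st['eef_pos'],st['finger_gap'])
# finger inner edges vs lid along rows
g=c['img'].astype(int).mean(2)
for r in (255,270,285,300): print(r,[int(v) for v in g[r,215:355:4]])
E
```

```text
eef_pos: [0.5578, -0.2463, 0.2199]
t: 10.32
eef_pos: [0.5589, -0.2469, 0.1259]
eef_rot: [[-0.998, -0.069, 0.002], [-0.069, 0.998, -0.001], [-0.002, -0.001, -1.0]]
contact_force: [-0.8, -0.2, 1.2]
finger_gap: 0.055
grasp_force: 0.0
[ 0.55872524 -0.24683224  0.1257443 ] 0.05516218951017641
255 [163, 67, 155, 98, 83, 99, 184, 163, 154, 183, 223, 227, 228, 231, 231, 232, 232, 230, 229, 225, 218, 211, 200, 131, 106, 106, 113, 107, 81, 111, 112, 50, 107, 123, 134]
270 [91, 92, 19, 21, 154, 238, 247, 248, 247, 244, 242, 236, 234, 230, 229, 230, 229, 229, 228, 225, 221, 218, 216, 215, 214, 217, 216, 190, 113, 223, 222, 17, 18, 51, 85]
285 [82, 25, 21, 118, 130, 133, 134, 135, 135, 137, 137, 140, 139, 141, 144, 147, 149, 149, 146, 149, 148, 151, 157, 158, 161, 164, 167, 169, 168, 157, 74, 17, 22, 17, 21]
300 [34, 26, 21, 128, 130, 132, 132, 136, 136, 137, 139, 141, 142, 142, 141, 144, 145, 143, 147, 149, 149, 150, 151, 151, 152, 153, 157, 157, 164, 198, 123, 27, 13, 19, 16]
```

The lid is hard against the left finger, so the tool is about 4.5 mm off in y. I'm opening, correcting and closing.

```bash
python3 -m pendant '[[0, 0, 0, 0, 0.06], [0, -0.0045, 0, 0, 0.06], [0, 0, 0, 0, 0.055], [0, 0, 0, 0, 0.055], [0, 0, 0, 0, 0.055]]'
python3 - <<'E'
from h import *
c=cam('wrist');save(c,'w8.png');st=monitor.get_state();print(st['eef_pos'],st['finger_gap'])
print(proj(c,[.559,-.2515,.157]))
cv2.imwrite('pics/c8.png',cv2.resize(c['img'][170:340,190:380],None,fx=3,fy=3)[:,:,::-1])
E
```

```text
t: 10.78
eef_pos: [0.5585, -0.2513, 0.1246]
eef_rot: [[-0.998, -0.069, -0.0], [-0.069, 0.998, -0.0], [0.0, -0.0, -1.0]]
contact_force: [-0.3, 0.4, 0.3]
finger_gap: 0.0548
grasp_force: 0.0
[ 0.55846738 -0.25116081  0.12457747] 0.055087352897641925
[286.0087543  302.05205481]
```

View pics/c8.png

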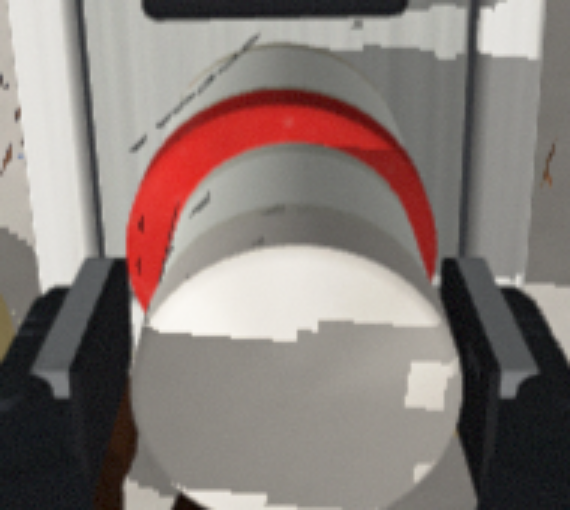

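The lid sits between the fingers within about 1 mm. Closing and lifting, then moving towards the medium dish.

```bash
python3 -m pendant '[[0, -0.0005, 0, 0, 0.052], [0, 0, 0, 0, 0.05], [0, 0, 0, 0, 0.046], [0, 0, 0, 0, 0.04], [0, 0, 0, 0, 0.04], [0, 0, -0.005, 0, 0.04], [0, 0, -0.02, 0, 0.04], [0, 0, -0.025, 0, 0.04], [0, 0, 0, 0, 0.04]]'
python3 - <<'E'
from h import *
import pickle
c=cam('wrist');save(c,'w9.png');st=monitor.get_state();p=st['eef_pos'];print(p,st['eef_rot'].T@(np.array([.4285,-.036,p[2]])-p))
q=blob(c,red(c),(100,300,200,380))[0];print('red',cv2.boundingRect(q),[proj(c,[.559+a,-.252+b,.107]) for a,b in((-.032,0),(0,.032),(0,-.032))])
E
```

```text
t: 11.58
eef_pos: [0.5603, -0.2529, 0.179]
eef_rot: [[-0.998, -0.069, 0.006], [-0.069, 0.998, -0.003], [-0.005, -0.003, -1.0]]
contact_force: [-0.1, 0.0, -0.5]
finger_gap: 0.0483
grasp_force: 61.9
[ 0.55970159 -0.25246884  0.17709019] [ 0.1159745   0.22499247 -0.00095696]
red (246, 179, 80, 58) [array([290.04184858, 178.83630101]), array([327.52059815, 221.4826633 ]), array([246.21771318, 216.13816596])]
```

```bash
python3 -m pendant '[[0.0129, 0.025, 0, 0, 0.04], [0.0129, 0.025, 0, 0, 0.04], [0.0129, 0.025, 0, 0, 0.04], [0.0129, 0.025, 0, 0, 0.04], [0.0129, 0.025, 0, 0, 0.04], [0.0129, 0.025, 0, 0, 0.04], [0.0129, 0.025, 0, 0, 0.04], [0.0129, 0.025, 0, 0, 0.04], [0.0129, 0.025, 0, 0, 0.04], [0, 0, 0, 0, 0.04]]' | sed -n '2p;4,5p'
python3 -m pendant '[[0, 0, 0.03, 0, 0.04], [0, 0, 0.03, 0, 0.04], [0, 0, 0.03, 0, 0.04], [0, 0, 0.015, 0, 0.04], [0, 0, 0, 0, 0.04], [0, 0, 0, 0, 0.04]]' | sed -n '2p;4,5p'
python3 - <<'E'
from h import *
import pickle
c=cam('wrist');save(c,'w10.png');st=monitor.get_state();p=st['eef_pos'];print(p,st['eef_rot'].T@(np.array([.4285,-.036,p[2]])-p))
print('rim outer pred',[np.round(proj(c,[.4285+a,-.036+b,.016])) for a,b in((-.036,0),(0,.036),(0,-.036))])
cv2.imwrite('pics/c10.png',cv2.resize(c['img'][140:340,180:390],None,fx=2.8,fy=2.8)[:,:,::-1])
E
```

```text
eef_pos: [0.4234, -0.0308, 0.1738]
contact_force: [0.7, 0.7, -0.2]
finger_gap: 0.0483
eef_pos: [0.4264, -0.0355, 0.0689]
contact_force: [0.4, 0.4, -1.4]
finger_gap: 0.0479
[ 0.42720966 -0.03548654  0.06979506] [-1.25196089e-03 -6.00999468e-04 -7.57054771e-07]
rim outer pred [array([288., 184.]), array([334., 236.]), array([235., 229.])]
```

View pics/c10.png

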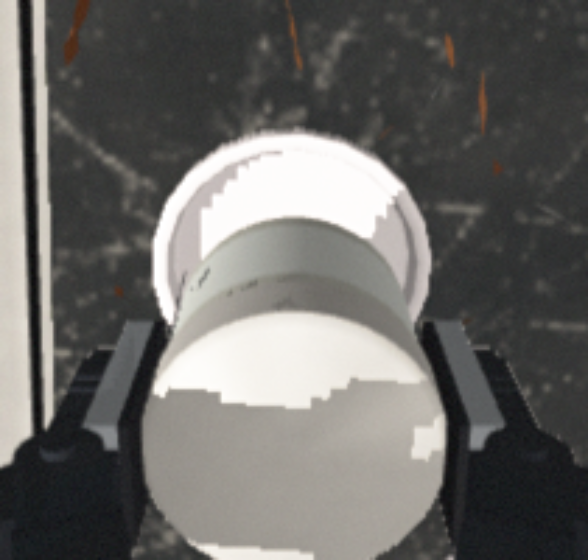

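The dish rim spans (234–334), top row 186, so its centre is at about (0.430,-0.036) and the pot is right above it. Lowering.

```bash
python3 -m pendant '[[-0.0025, 0, 0.015, 0, 0.04], [0, 0, 0.015, 0, 0.04], [0, 0, 0.005, 0, 0.04], [0, 0, 0, 0, 0.04], [0, 0, 0.003, 0, 0.04], [0, 0, 0, 0, 0.04]]' | sed -n '2p;4,5p'
python3 -m pendant '[[0, 0, 0.0025, 0, 0.04], [0, 0, 0, 0, 0.04]]' | sed -n '2p;4,5p'
python3 -m pendant '[[0, 0, 0.002, 0, 0.04], [0, 0, 0, 0, 0.04]]' | sed -n '2p;4,5p'
```

```text
eef_pos: [0.4301, -0.0351, 0.0322]
contact_force: [-0.7, -0.6, -0.9]
finger_gap: 0.0485
eef_pos: [0.4304, -0.0351, 0.0299]
contact_force: [-0.9, 0.4, 4.5]
finger_gap: 0.0482
eef_pos: [0.4304, -0.0351, 0.0297]
contact_force: [-7.4, 0.5, 37.0]
finger_gap: 0.0487
```

```bash
python3 -m pendant '[[0, 0, -0.002, 0, 0.045], [0, 0, 0, 0, 0.05], [0, 0, 0, 0, 0.056], [0, 0, 0, 0, 0.064], [0, 0, 0, 0, 0.07], [0, 0, -0.01, 0, 0.07], [0, 0, -0.03, 0, 0.075], [0, 0, -0.04, 0, 0.08], [0, 0, -0.04, 0, 0.085], [0, 0, -0.03, 0, 0.085]]'| sed -n '2p;4,5p'
python3 -m pendant '[[-0.0113, -0.0226, 0, 0, 0.085], [-0.0113, -0.0226, 0, 0, 0.085], [-0.0113, -0.0226, 0, 0, 0.085], [-0.0113, -0.0226, 0, 0, 0.085], [-0.0113, -0.0226, 0, 0, 0.085], [-0.0113, -0.0226, 0, 0, 0.085], [-0.0113, -0.0226, 0, 0, 0.085], [-0.0113, -0.0226, 0, 0, 0.085], [-0.0113, -0.0226, 0, 0, 0.085], [-0.0113, -0.0226, 0, 0, 0.085]]'| sed -n '2p'
python3 -m pendant '[[0, 0, 0, 0, 0.085], [0, 0, 0, 0, 0.085], [0, 0, 0, 0, 0.085], [0, 0, 0, 0, 0.085]]'| sed -n '1,2p'
python3 - <<'E'
from h import *
import pickle
c=cam('wrist');save(c,'w11.png');st=monitor.get_state();p=st['eef_pos'];print(p,st['eef_rot'].T@(np.array([.559,-.2525,p[2]])-p))
q=blob(c,red(c),(100,330,200,380))[0];x,y,w,h=cv2.boundingRect(q);e=cv2.fitEllipse(q);print('red',x,y,w,h,e)
print('pred',[np.round(proj(c,[.559+a,-.2525+b,.107]),1) for a,b in((-.032,0),(0,.032),(0,-.032),(.032,0))])
print('side',[np.round(proj(c,[.559+a,-.2525+b,.095]),1) for a,b in((-.032,0),)])
t=cam('top');q=blob(t,red(t),(140,185,345,395))[0];e=cv2.fitEllipse(q);print('top',onz(t,*e[0],.106))
cv2.imwrite('pics/c11.png',np.hstack([cv2.resize(t['img'][150:250,200:310],(385,350)),cv2.resize(c['img'],(412,350))])[:,:,::-1])
E
```

```text
eef_pos: [0.4298, -0.0352, 0.1817]
contact_force: [0.7, 0.1, 1.0]
finger_gap: 0.0848
eef_pos: [0.5583, -0.2537, 0.1784]
t: 15.85
eef_pos: [0.5576, -0.2513, 0.1788]
[ 0.55772549 -0.25134813  0.17909325] [-1.19014641e-03 -1.23883658e-03 -1.44498553e-06]
red 244 183 80 77 ((283.2648620605469, 221.4778289794922), (75.42305755615234, 78.81532287597656), 95.7778091430664)
pred [array([286.7, 182.7]), array([324.1, 225.1]), array([243.1, 219.8]), array([281. , 258.9])]
side [array([286.6, 179.4])]
top [ 0.55115847 -0.24794172  0.106     ]
```

View pics/c11.png

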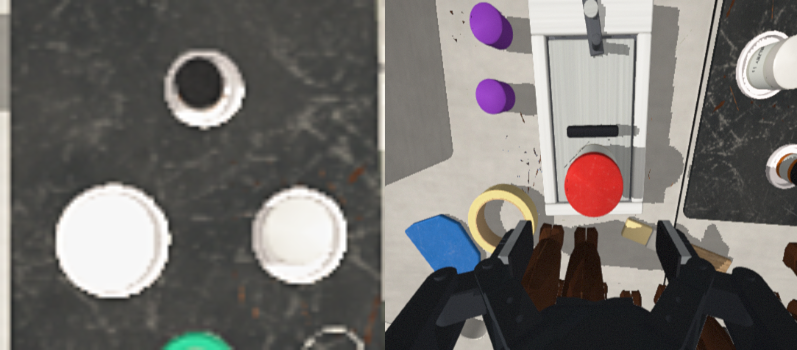

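The medium pot stands in its dish, and the red lid matches the predicted axis (0.559,-0.2525) to 1 px. Descending to grasp the large pot; I have no picture views left, so checks are numeric from here.

```bash
python3 -m pendant '[[-0.0012, -0.0012, 0.03, 0, 0.085], [0, 0, 0.03, 0, 0.085], [0, 0, 0.03, 0, 0.085], [0, 0, 0.019, 0, 0.085], [0, 0, 0, 0, 0.08], [0, 0, 0, 0, 0.076], [0, 0, 0, 0, 0.072], [0, 0, 0, 0, 0.07], [0, 0, 0, 0, 0.07]]'
python3 - <<'E'
from h import *
c=cam('wrist');save(c,'w12.png');st=monitor.get_state();print(st['eef_pos'],st['finger_gap'])
m=red(c)
q=blob(c,m,(100,400,180,400))[0];x,y,w,h=cv2.boundingRect(q);print('red bbox',x,y,w,h)
print('pred',[np.round(proj(c,[.559+a,-.2525+b,.107]),1) for a,b in((-.032,0),(0,.032),(0,-.032))])
v=hsv(c)[...,2]
for r in (280,300,320):
    xs=np.where(m[r])[0];L,R=xs.min(),xs.max()
    print(r,L,R,'left of',v[r,L-14:L+1].tolist(),'right',v[r,R:R+15].tolist())
E
```

```text
t: 16.7
eef_pos: [0.5602, -0.2541, 0.0719]
eef_rot: [[-0.998, -0.069, 0.003], [-0.069, 0.998, -0.001], [-0.003, -0.001, -1.0]]
contact_force: [-0.3, -0.2, -0.6]
finger_gap: 0.0698
grasp_force: 0.0
[ 0.56005117 -0.25408174  0.07161528] 0.07013899438578569
red bbox 219 230 143 132
pred [array([296.5, 235.2]), array([363.3, 307.2]), array([216.8, 298.5])]
280 222 357 left of [29, 28, 23, 23, 28, 27, 24, 25, 26, 30, 97, 185, 189, 195, 219] right [152, 97, 29, 21, 15, 23, 20, 23, 24, 22, 26, 34, 80, 88, 87]
300 219 361 left of [27, 23, 28, 28, 29, 27, 23, 28, 30, 29, 28, 65, 135, 108, 111] right [136, 85, 27, 22, 20, 20, 20, 23, 13, 18, 26, 19, 20, 25, 38]
320 222 357 left of [57, 151, 232, 231, 228, 228, 226, 229, 227, 227, 228, 230, 225, 144, 111] right [142, 188, 229, 179, 59, 15, 22, 15, 23, 25, 17, 25, 17, 21, 21]
```

The lid sits about 1.6 mm closer to the right finger, agreeing with the measured pose. Correcting, closing and lifting.

```bash
python3 -m pendant '[[0.001, 0.0016, 0, 0, 0.07], [0, 0, 0, 0, 0.068], [0, 0, 0, 0, 0.066], [0, 0, 0, 0, 0.064], [0, 0, 0, 0, 0.06], [0, 0, 0, 0, 0.055], [0, 0, 0, 0, 0.055], [0, 0, -0.005, 0, 0.055], [0, 0, -0.02, 0, 0.055], [0, 0, -0.03, 0, 0.055]]'
python3 -m pendant '[[0, 0, -0.03, 0, 0.055], [0, 0, 0, 0, 0.055], [0, 0, 0, 0, 0.055]]'|sed -n '2p;5,6p'
python3 - <<'E'
from h import *
st=monitor.get_state();p=st['eef_pos'];print(p,st['eef_rot'].T@(np.array([.428,.108,p[2]])-p))
c=cam('wrist');q=blob(c,red(c),(100,400,180,400))[0];print(cv2.boundingRect(q))
E
```

```text
t: 17.58
eef_pos: [0.5564, -0.2514, 0.1232]
eef_rot: [[-0.998, -0.069, -0.006], [-0.069, 0.998, 0.002], [0.005, 0.003, -1.0]]
contact_force: [0.1, -0.2, -0.4]
finger_gap: 0.0625
grasp_force: 65.6
eef_pos: [0.5591, -0.2528, 0.1571]
finger_gap: 0.0625
grasp_force: 65.6
[ 0.55910714 -0.25284021  0.15705511] [ 0.10589459  0.36902579 -0.00102058]
(213, 234, 144, 128)
```

```bash
python3 -m pendant '[[0.0081, 0.0284, 0, 0, 0.055], [0.0081, 0.0284, 0, 0, 0.055], [0.0081, 0.0284, 0, 0, 0.055], [0.0081, 0.0284, 0, 0, 0.055], [0.0081, 0.0284, 0, 0, 0.055], [0.0081, 0.0284, 0, 0, 0.055], [0.0081, 0.0284, 0, 0, 0.055]]'| sed -n '2p;5p'
python3 -m pendant '[[0.0081, 0.0284, 0, 0, 0.055], [0.0081, 0.0284, 0, 0, 0.055], [0.0081, 0.0284, 0, 0, 0.055], [0.0081, 0.0284, 0, 0, 0.055], [0.0081, 0.0284, 0, 0, 0.055], [0.0081, 0.0284, 0, 0, 0.055], [0, 0, 0, 0, 0.055], [0, 0, 0.03, 0, 0.055], [0, 0, 0.02, 0, 0.055], [0, 0, 0, 0, 0.055]]'| sed -n '2p;4,5p'
python3 -m pendant '[[0, 0, 0, 0, 0.055], [0, 0, 0, 0, 0.055]]'|sed -n 2p
python3 - <<'E'
from h import *
c=cam('wrist');save(c,'w13.png');st=monitor.get_state();p=st['eef_pos'];print(p)
h=hsv(c);g=(h[...,2]>140)&(h[...,1]<60)
for q in blob(c,g,(100,300,180,400),300)[:3]:
    x,y,w,hh=cv2.boundingRect(q);print('dish',x,y,w,hh)
print('pred',[np.round(proj(c,[.427+a,.1075+b,.019]),1) for a,b in((-.043,0),(0,.043),(0,-.043),(-.03,.03),(-.03,-.03))])
# widest columns of white per row
for r in range(150,250,8):
    xs=np.where(g[r,180:400])[0]+180
    if len(xs): print(r,xs.min(),xs.max(),end=' | ')
q=blob(c,red(c),(100,400,180,400))[0];print('red',cv2.boundingRect(q))
E
```

```text
eef_pos: [0.4861, -0.0565, 0.1537]
finger_gap: 0.0625
eef_pos: [0.4247, 0.1082, 0.1015]
contact_force: [-1.7, -0.2, -0.2]
finger_gap: 0.0624
eef_pos: [0.4276, 0.1085, 0.1053]
[0.42806522 0.10857162 0.10574341]
dish 228 164 114 96
dish 369 100 31 200
pred [array([288.1, 162.5]), array([335.6, 217.5]), array([232.6, 210.8]), array([324.1, 181.3]), array([249.4, 176.2])]
150 389 399 | 158 388 399 | 166 267 399 | 174 243 399 | 182 244 399 | 190 239 399 | 198 235 399 | 206 233 399 | 214 232 399 | 222 234 399 | 230 236 399 | 238 236 399 | 246 233 399 | red (213, 234, 144, 128)
```

```bash
python3 -m pendant '[[0, -0.001, 0.02, 0, 0.055], [0, 0, 0.02, 0, 0.055], [0, 0, 0.012, 0, 0.055], [0, 0, 0.008, 0, 0.055], [0, 0, 0, 0, 0.055], [0, 0, 0, 0, 0.055]]' | sed -n '2p;4,5p'
python3 -m pendant '[[0, 0, 0.003, 0, 0.055], [0, 0, 0, 0, 0.055]]' | sed -n '2p;4,5p'
python3 -m pendant '[[0, 0, 0.0025, 0, 0.055], [0, 0, 0, 0, 0.055]]' | sed -n '2p;4,5p'
python3 -m pendant '[[0, 0, 0.002, 0, 0.055], [0, 0, 0, 0, 0.055]]' | sed -n '2p;4,5p'
```

```text
eef_pos: [0.4281, 0.1077, 0.0456]
contact_force: [0.2, -0.4, -0.5]
finger_gap: 0.0626
eef_pos: [0.4282, 0.1079, 0.0426]
contact_force: [-0.3, -0.1, -1.1]
finger_gap: 0.0626
eef_pos: [0.4278, 0.1078, 0.0397]
contact_force: [0.1, -0.0, -0.8]
finger_gap: 0.0625
eef_pos: [0.4279, 0.1078, 0.0377]
contact_force: [-0.8, 0.3, 0.7]
finger_gap: 0.0624
```

```bash
python3 -m pendant '[[0, 0, 0.0015, 0, 0.055], [0, 0, 0, 0, 0.055]]' | sed -n '2p;4,5p'
```

```text
eef_pos: [0.428, 0.1079, 0.0375]
contact_force: [-4.7, -1.2, 23.6]
finger_gap: 0.0624
```

```bash
python3 -m pendant '[[0, 0, -0.0015, 0, 0.06], [0, 0, 0, 0, 0.066], [0, 0, 0, 0, 0.072], [0, 0, 0, 0, 0.08], [0, 0, 0, 0, 0.085], [0, 0, -0.01, 0, 0.085], [0, 0, -0.03, 0, 0.085], [0, 0, -0.04, 0, 0.085], [0, 0, -0.04, 0, 0.085], [0, 0, -0.03, 0, 0.085]]'| sed -n '2p;4,5p'
python3 -m pendant '[[-0.0036, -0.0286, 0, 0, 0.085], [-0.0036, -0.0286, 0, 0, 0.085], [-0.0036, -0.0286, 0, 0, 0.085], [-0.0036, -0.0286, 0, 0, 0.085], [-0.0036, -0.0286, 0, 0, 0.085], [-0.0036, -0.0286, 0, 0, 0.085], [-0.0036, -0.0286, 0, 0, 0.085], [-0.0036, -0.0286, 0, 0, 0.06], [-0.0036, -0.0286, 0, 0, 0.05], [-0.0036, -0.0286, 0, 0, 0.04]]'| sed -n '2p'
python3 -m pendant '[[-0.0036, -0.0286, 0, 0, 0.03], [-0.0036, -0.0286, 0, 0, 0.022], [-0.0036, -0.0286, 0, 0, 0.02], [0, 0, 0, 0, 0.02], [0, 0, 0, 0, 0.02], [0, 0, 0, 0, 0.02], [0, 0, 0, 0, 0.02]]'| sed -n '1,3p;5p'
python3 - <<'E'
from h import *
import pickle
c=cam('wrist');save(c,'w14.png');pickle.dump(c,open('w14.pkl','wb'));st=monitor.get_state();print(st['eef_pos'],np.round(st['joints'],3))
t=cam('top');pickle.dump(t,open('t14.pkl','wb'))
q=blob(t,red(t),(195,240,210,255));e=cv2.fitEllipse(q[0]);print('red in dish',e,onz(t,*e[0],.073))
v=hsv(c)[...,2];print('pred axis',proj(c,[.399,-.267,.0505]),'pin top',proj(c,[.431,-.264,.08]))
for k in blob(c,v<85,(60,300,200,380),25)[:8]: print(cv2.boundingRect(k),np.round(cv2.minAreaRect(k)[0],1),np.round(cv2.minAreaRect(k)[1:][0],1),cv2.minAreaRect(k)[2],cv2.contourArea(k))
E
```

```text
eef_pos: [0.4279, 0.1077, 0.1903]
contact_force: [2.2, 0.8, -0.7]
finger_gap: 0.0849
eef_pos: [0.4832, -0.1764, 0.1873]
t: 22.93
eef_pos: [0.5, -0.2583, 0.1873]
eef_rot: [[-0.997, -0.071, -0.001], [-0.071, 0.997, 0.001], [0.001, 0.001, -1.0]]
finger_gap: 0.0201
[ 0.50010037 -0.25838024  0.18752341] [ 0.3    0.454  0.201  1.736 -0.108  0.963  2.185]
red in dish ((229.08164978027344, 216.48236083984375), (23.2514591217041, 23.682762145996094), 113.61639404296875) [0.42933472 0.10750005 0.073     ]
pred axis [283.44938944  89.02093649] pin top [284.32849787 127.70104314]
(303, 119, 44, 181) [320.8 209.9] [180.2  42.4] 87.45519256591797 1009.0
(223, 115, 44, 185) [247.3 207.7] [ 42.6 184.2] 1.8778775930404663 940.5
(254, 207, 64, 18) [285.5 215.5] [17. 63.] 90.0 805.5
(241, 60, 22, 7) [251.5  63. ] [ 6. 21.] 90.0 125.0
(285, 109, 24, 26) [295.1 122.2] [15.3 27.6] 32.0053825378418 92.0
```

Run:
```python
from h import *
import pickle
c=pickle.load(open('w14.pkl','rb'));v=hsv(c)[...,2]
for r in range(78,140,3): print(r,' '.join('%3d'%x for x in v[r,262:326:3]))
```

```text
78 232 232 233 234  96  97  97  94  94  90 152 157 232 232 233 232 233 232 233 231 232 232
81 229 228 229 230  96 100 163 189 173  83 145 160 228 226 226 228 227 227 227 227 228 228
84 230 228 230 232 104 187 192 192 190 192 147 151 164 231 231 233 231 233 231 232 232 231
87 231 231 231 232 148 193 192 193 196 193 140 148 151 166 232 230 231 232 231 231 231 230
90 230 231 230 230 210 191 191 190 187 186 125 149 149 164 228 229 228 229 229 230 230 230
93 232 232 232 232 228 192 192 189 185 183  88 152 151 195 229 229 229 230 229 229 226 227
96 229 229 228 227 228 143 189 185 188 165  58 148 149 229 227 229 228 227 228 231 229 230
99 232 232 233 230 233  98 101 122  90  61  93 150 147 230 231 228 229 228 227 229 229 228
102 229 229 228 229 230 111  99  94  96  94  93 144 146 230 230 228 229 228 230 229 229 229
105 227 226 225 226 225 153 100  93  96  93  92 106 141 224 223 225 223 223 224 222 222 222
108 227 227 228 228 229 227  94  98  95  97  94  88 146 231 228 230 229 229 229 230 229 228
111 226 225 225 225 224 220  96 100  98  93  95  82 144 150 217 216 215 217 215 214 213 214
114 106  99 101 101  99 101  95 101  95  93  91  89  68  71  65  64  88  92  95  93  95  92
117  95  97  92  94  95  98  94  99  97  94  95  93  65  69  81  82 103 112 111 116 119 114
120 179 186 187 182 186 189 107  99  95  96  95  95 120 133 192 190 191 190 186 193 194 187
123 184 190 194 190 193 194 144  95  79  88  84  58 101 122 124 124 123 122 167 170 173 170
126 189 192 194 190 192 194 186  94 105  98  91  77  79 122 118 121 117 122 117 123 125 119
129 185 191 193 189 193 194 187  97  98  94  93  87  69 121 118 125 118 120 119 122 126 120
132 186 193 195 191 192 194 190  97  89  92  85  73  69 123 148 122 121 122 120 122 124 118
135 186 190 194 189 193 193 192 102  92  94  95 100 188 194 191 194 193 189 187 191 195 186
138 186 192 194 189 193 193 191 190 193 188 189 191 190 195 190 192 189 190 184 196 194 186
```

Run:
```python
from h import *
import pickle
c=pickle.load(open('w14.pkl','rb'));v=hsv(c)[...,2].astype(float)
# subpixel left edge of strip
E=[]
for r in range(99,136,2):
    row=v[r,266:292]; 
    if 113<=r<=119: continue
    k=np.where((row[:-1]>=145)&(row[1:]<145))[0]
    if len(k): i=k[-1] if r<113 else k[0]; E.append([266+i+(row[i]-145)/(row[i]-row[i+1]),r])
P=np.array([onz(c,a,b,.0505)[:2] for a,b in E]);print(np.round(E,1).tolist())
d=P-P.mean(0);u=np.linalg.svd(d)[2][0];u*=np.sign(u[0]);print('yaw deg',np.degrees(np.arctan2(u[1],u[0])))
ax=onz(c,283,89,.052)[:2];print('axis',ax,'dist edge to axis',np.cross(u,P.mean(0)-ax))
end=onz(c,289,136.7,.0505);print('end',end,np.linalg.norm(end[:2]-ax))
pin=ax+.032*u;print('pin',pin)
# cover edges: left/right black gap lines & handle
for lo,hi in((207,225),):
    k=blob(c,v<60,(200,232,240,330),50)[0];print('handle c',onz(c,*cv2.minAreaRect(k)[0],.074),cv2.boundingRect(k))
k=cv2.boundingRect(k)
h=[onz(c,k[0],k[1]+k[3]/2,.075),onz(c,k[0]+k[2]-1,k[1]+k[3]/2,.075)];print(h)
# well rim left/right edge fits
for r in (140,180): 
    row=v[r,180:390];j=np.where(np.abs(np.diff(row))>35)[0]+180;print(r,j.tolist())
st=monitor.get_state();p=st['eef_pos'];print(st['eef_rot'].T@(np.array([*pin,p[2]])-p),st['eef_rot'][:,0])
```

```text
[[276.3, 99.0], [276.6, 101.0], [276.8, 103.0], [277.1, 105.0], [277.6, 107.0], [277.9, 109.0], [278.1, 111.0], [279.7, 121.0], [280.0, 123.0], [280.5, 125.0], [280.8, 127.0], [281.1, 129.0], [281.5, 131.0], [281.8, 133.0], [282.3, 135.0]]
yaw deg 13.618393970675365
axis [ 0.39913367 -0.26738904] dist edge to axis -0.007431041308068687
end [ 0.43984896 -0.25892754  0.0505    ] 0.04158523762921566
pin [ 0.430234   -0.25985451]
handle c [ 0.50931129 -0.25779083  0.074     ] (254, 207, 63, 17)
[array([ 0.51148151, -0.2865009 ,  0.075     ]), array([ 0.5074378 , -0.22905218,  0.075     ])]
140 [229, 231, 232, 334, 335, 336, 338, 355, 356, 387]
180 [215, 232, 234, 333, 334, 336, 337, 352, 353, 383]
[6.98914255e-02 3.58500725e-03 3.53496770e-06] [-9.97472181e-01 -7.10580581e-02  1.79454419e-05]<stdin>:13: DeprecationWarning: Arrays of 2-dimensional vectors are deprecated. Use arrays of 3-dimensional vectors instead. (deprecated in NumPy 2.0)
```

Measured tab: axis (0.399,-0.267), world yaw 13.6°, pin at (0.430,-0.260); the edge and end distances check out. Joint 7's range favours turning it clockwise. I'm aligning to the pin and descending.

```bash
python3 -m pendant '[[0.025, 0.0012, 0, 0, 0.02], [0.025, 0.0012, 0, 0, 0.02], [0.0199, 0.0012, 0, 0, 0.02], [0, 0, 0, -0.083, 0.02], [0, 0, 0, -0.083, 0.02], [0, 0, 0.03, 0, 0.02], [0, 0, 0.03, 0, 0.02], [0, 0, 0, 0, 0.02], [0, 0, 0, 0, 0.02]]'
python3 - <<'E'
from h import *
st=monitor.get_state();p=st['eef_pos'];print(p,st['eef_rot'].T@(np.array([.4302,-.2599,p[2]])-p))
E
```

```text
t: 23.78
eef_pos: [0.4294, -0.2601, 0.1272]
eef_rot: [[-0.972, -0.234, -0.003], [-0.234, 0.972, 0.002], [0.002, 0.002, -1.0]]
contact_force: [0.3, 0.0, 0.3]
finger_gap: 0.0199
grasp_force: 0.0
[ 0.42938643 -0.26005609  0.12716422] [-8.27513214e-04 -3.85139581e-05 -2.01113516e-06]
```

```bash
python3 -m pendant '[[0, 0, 0.03, 0, 0.02], [0, 0, 0.025, 0, 0.02], [0, 0, 0.011, 0, 0.02], [0, 0, 0, 0, 0.02], [0, 0, 0, 0, 0.016], [0, 0, 0, 0, 0.013], [0, 0, 0, 0, 0.01], [0, 0, 0, 0, 0.006], [0, 0, 0, 0, 0.006]]'
python3 -m pendant '[[0, 0, 0, 0, 0.014], [0, 0, 0, 0, 0.014], [0, 0, 0, 0, 0.014]]'
```

```text
t: 24.53
eef_pos: [0.4312, -0.2614, 0.0632]
eef_rot: [[-0.972, -0.233, 0.003], [-0.233, 0.972, -0.001], [-0.002, -0.002, -1.0]]
contact_force: [-0.5, 2.1, 6.7]
finger_gap: 0.0071
grasp_force: 58.0
t: 24.78
eef_pos: [0.4302, -0.2614, 0.062]
eef_rot: [[-0.973, -0.233, 0.001], [-0.233, 0.973, -0.001], [-0.0, -0.001, -1.0]]
contact_force: [-0.2, -0.9, -0.0]
finger_gap: 0.0143
grasp_force: 0.0
```

The pin is between the pads. Swinging clockwise along the arc.

```bash
python3 -m pendant '[[0.0002, -0.0032, 0, 0.1, 0.014], [0.0002, -0.0032, 0, 0.1, 0.014], [0.0002, -0.0032, 0, 0.1, 0.014], [0.0002, -0.0032, 0, 0.1, 0.014], [0.0002, -0.0032, 0, 0.1, 0.014], [0.0002, -0.0032, 0, 0.1, 0.014]]'
python3 -m pendant '[[0.0002, -0.0032, 0, 0.1, 0.014], [0.0002, -0.0032, 0, 0.1, 0.014], [0.0002, -0.0032, 0, 0.1, 0.014], [0.0002, -0.0032, 0, 0.1, 0.014], [0.0002, -0.0032, 0, 0.1, 0.014], [0.0002, -0.0032, 0, 0.1, 0.014]]'
python3 - <<'E'
from h import *
st=monitor.get_state();p=st['eef_pos'];R=st['eef_rot'];u=-R[:2,0];print(np.degrees(np.arctan2(u[1],u[0])), 'axis in tool',R.T@(np.array([.3991,-.2674,p[2]])-p),np.round(st['joints'],2))
E
```

```text
t: 25.28
eef_pos: [0.4284, -0.2797, 0.0616]
eef_rot: [[-0.932, 0.361, -0.001], [0.361, 0.932, 0.001], [0.001, 0.001, -1.0]]
contact_force: [-0.5, 1.0, 0.5]
finger_gap: 0.0139
grasp_force: 0.6
t: 25.78
eef_pos: [0.4167, -0.2945, 0.0616]
eef_rot: [[-0.566, 0.824, -0.0], [0.824, 0.566, 0.001], [0.001, 0.0, -1.0]]
contact_force: [0.8, 0.8, 0.4]
finger_gap: 0.014
grasp_force: 0.6
-55.5370950349218 axis in tool [3.22964213e-02 7.65494763e-04 2.14901891e-05] [ 0.25  0.59  0.48  2.02 -0.45  0.64  1.63]
```

```bash
python3 -m pendant '[[0.0002, -0.0032, 0, 0.1, 0.014], [0.0002, -0.0032, 0, 0.1, 0.014], [0.0002, -0.0032, 0, 0.1, 0.014], [0.0002, -0.0032, 0, 0.1, 0.014], [0.0002, -0.0032, 0, 0.1, 0.014], [0.0002, -0.0032, 0, 0.1, 0.014], [0, 0, 0, 0, 0.014]]'
python3 - <<'E'
from h import *
st=monitor.get_state();p=st['eef_pos'];R=st['eef_rot'];u=-R[:2,0];print(np.degrees(np.arctan2(u[1],u[0])), 'axis in tool',R.T@(np.array([.3991,-.2674,p[2]])-p),np.round(st['joints'],2))
E
```

```text
t: 26.37
eef_pos: [0.3989, -0.3001, 0.0616]
eef_rot: [[-0.002, 1.0, 0.0], [1.0, 0.002, 0.0], [0.0, 0.0, -1.0]]
contact_force: [1.1, 1.8, -0.3]
finger_gap: 0.0136
grasp_force: 0.4
-89.89491123691414 axis in tool [3.26942952e-02 2.26271494e-04 1.88454431e-06] [ 0.17  0.62  0.65  2.05 -0.61  0.67  1.23]
```

```bash
python3 -m pendant '[[0, 0, 0, 0, 0.03], [0, 0, 0, 0, 0.03], [0, 0, -0.03, 0, 0.03], [0, 0, -0.04, 0, 0.03], [0, 0, -0.04, 0, 0.03], [0.01, 0.028, -0.02, 0, 0.04], [0.01, 0.028, 0, 0, 0.04], [0.01, 0.028, 0, 0, 0.04], [0.013, 0.027, 0, 0, 0.04], [0, 0, 0, 0, 0.04]]'|sed -n '2p;4,5p'
python3 -m pendant '[[0, 0, 0, 0, 0.04], [0, 0, 0, 0, 0.04], [0, 0, 0, 0, 0.04]]'|sed -n '2p'
python3 - <<'E'
from h import *
import pickle
c=cam('wrist');save(c,'w15.png');pickle.dump(c,open('w15.pkl','wb'))
t=cam('top');pickle.dump(t,open('t15.pkl','wb'))
st=monitor.get_state();p=st['eef_pos'];print(p,np.round(st['eef_rot'],3).tolist())
v=hsv(c)[...,2]
print('handle pred',[np.round(proj(c,[*q,.075])) for q in((.511,-.2865),(.508,-.229))],'axis',proj(c,[.399,-.267,.0505]),'pin end',proj(c,[.4015,-.299,.08]))
for k in blob(c,v<70,(60,420,0,560),60)[:12]:
    m=cv2.minAreaRect(k);print(cv2.boundingRect(k),np.round(m[0]),np.round(m[1]),round(m[2],1))
a=proj(c,[.399,-.267,.0505]).astype(int)
for r in range(a[1]-12,a[1]+50,4): print(r,' '.join('%3d'%x for x in v[r,max(0,a[0]-30):a[0]+36:3]))
E
```

```text
eef_pos: [0.515, -0.2524, 0.1908]
contact_force: [-0.2, 0.9, -0.2]
finger_gap: 0.04
eef_pos: [0.508, -0.2576, 0.1917]
[ 0.50822921 -0.25753722  0.19185768] [[-0.004, 1.0, -0.0], [1.0, 0.004, -0.0], [-0.0, -0.0, -1.0]]
handle pred [array([287., 233.]), array([284., 174.])] axis [177.27780435 205.41589739] pin end [172.69737885 246.30879865]
(3, 254, 557, 166) [281. 336.] [165. 556.] 90.0
(408, 148, 152, 252) [484. 274.] [251. 151.] 90.0
(530, 87, 30, 39) [544. 106.] [38. 29.] 90.0
(282, 171, 16, 62) [289. 201.] [61. 12.] 85.9
(0, 285, 61, 11) [ 30. 290.] [10. 60.] 90.0
(171, 195, 19, 52) [180. 220.] [51. 18.] 90.0
(197, 137, 179, 16) [286. 144.] [  2. 179.] 85.3
193 182 183 184 187 180 222 212 223 196 129 125 121 121 152 219 219 213 100  92 179 180 180
197 178 180 181 185 183 223 214 218  83  56  59  53  84 153 221 218 226 139  88 178 177 174
201 180 180 180 187 184 201 216 221 105 170 174 150  68  93 224 216 225 181  81 181 180 181
205 179 180 179 182 183 183 221 212 175 176 178 177 172  67 225 219 224 196  87 165 180 181
209 182 182 182 184 184 183 222 210 174 173 153 157 174  52 22
[... 341 characters left out ...]
 212 147  89  56  51  54  64 224 222 222 209  93 122 178
229 183 183 184 182 186 181  25 203 219 213  91  55  54  87  76 230 224 221 222 122 101 178
233 183 182 186 183 182 186  63 120 220 218  79  50  53  55  85 228 222 219 226 158  84 182
237 183 181 185 183 181 185 186 183 223 178  51  50  41  52  89 170 223 219 225 185  85 172
241 186 183 187 185 185 183 181 186 118  46  47  44  86 161 170 222 224 224 223 205  95 136
245 186 185 186 186 185 185 185 146  86  86  52 117 221 222 224 222 227 223 222 219 109  73
249 183 188 184 185 182 183 185 184  89  97 136 223 219 223 222 224 226 224 221 226 145 150
253 184 184 185 183 183 182 185 183 183 224 219 222 218 222 222 227 224 224 221 226 184 220
```

Run:
```python
from h import *
import pickle
c=pickle.load(open('w15.pkl','rb'));v=hsv(c)[...,2].astype(float)
def fit(pts,z):
    P=np.array([onz(c,a,b,z)[:2] for a,b in pts]);m=P.mean(0);u=np.linalg.svd(P-m)[2][0];return m,u,np.degrees(np.arctan2(u[1],u[0])),np.abs((P-m)@[-u[1],u[0]]).max()
def cross(r,a,b,th,rev=False):
    row=v[r,a:b];k=np.where((row[:-1]>=th)!=(row[1:]>=th))[0]
    i=k[-1] if rev else k[0];return a+i+(row[i]-th)/(row[i]-row[i+1])
# strip right edge
R=[[cross(r,186,200,140),r] for r in range(214,236,2)];L=[[cross(r,165,182,140,True),r] for r in range(214,230,2)]
print('strip R',np.round(R,1).tolist(),fit(R,.0505)[2:]);print('strip L',np.round(L,1).tolist(),fit(L,.0505)[2:])
G=[[196+np.argmin(v[r,196:216]),r] for r in range(200,252,3)];print('gap front',G[0],G[-1],fit(G,.045)[2:])
S=[[x,130+np.argmin(v[130:160,x])] for x in range(210,370,6)];m,u,yaw,res=fit(S,.045);print('gap left side',S[0],S[-1],m,yaw,res)
k=[q for q in blob(c,v<70,(160,240,270,310),60)][0];mr=cv2.minAreaRect(k);P=np.array([onz(c,*q,.075) for q in cv2.boxPoints(mr)]);print('handle',mr[0],onz(c,*mr[0],.074),np.round(P,4).tolist())
# tray from top view
t=pickle.load(open('t15.pkl','rb'));g=cv2.cvtColor(t['img'],cv2.COLOR_RGB2GRAY)
for r in(175,190,205): print(r,g[r,122:200:2].tolist())
```

```text
strip R [[188.2, 214.0], [188.9, 216.0], [189.4, 218.0], [189.8, 220.0], [189.8, 222.0], [189.9, 224.0], [190.8, 226.0], [190.8, 228.0], [190.9, 230.0], [191.2, 232.0], [191.2, 234.0]] (np.float64(-87.74674575013336), np.float64(0.00047587418491357403))
strip L [[172.4, 214.0], [172.7, 216.0], [172.9, 218.0], [173.3, 220.0], [173.6, 222.0], [174.1, 224.0], [174.3, 226.0], [174.7, 228.0]] (np.float64(-87.177195919175), np.float64(0.00012346672962323894))
gap front [np.int64(200), 200] [np.int64(207), 251] (np.float64(-86.10825403921449), np.float64(0.0020668302992527415))
gap left side [210, np.int64(151)] [366, np.int64(138)] [ 0.51147952 -0.20570167] 4.96563163482463 0.0006864864641163723
handle (289.276611328125, 201.3730926513672) [ 0.5129655  -0.25531312  0.074     ] [[0.5051, -0.2269, 0.075], [0.5163, -0.226, 0.075], [0.5213, -0.2851, 0.075], [0.5094, -0.2861, 0.075]]
175 [227, 227, 193, 146, 152, 151, 98, 102, 114, 114, 114, 114, 114, 114, 114, 114, 114, 114, 114, 114, 115, 114, 115, 114, 114, 115, 114, 114, 115, 110, 102, 160, 153, 155, 155, 154, 154, 152, 152]
190 [154, 156, 155, 154, 153, 153, 151, 106, 102, 115, 114, 114, 114, 114, 114, 113, 115, 115, 116, 114, 115, 114, 115, 115, 114, 115, 114, 114, 115, 114, 116, 84, 157, 154, 156, 155, 153, 152, 150]
205 [152, 153, 153, 155, 153, 153, 152, 159, 105, 95, 114, 114, 114, 114, 114, 115, 114, 115, 114, 115, 115, 116, 116, 115, 115, 120, 126, 151, 175, 159, 112, 146, 139, 230, 222, 223, 223, 223, 224]
```

The tab stands at about -92° to the well, a full quarter turn and near its stop. The well's yaw is 4.9°, and the handle is at about (0.512,-0.2565). Grasping the handle.

```bash
python3 -m pendant '[[0.001, 0.004, 0.02, -0.085, 0.04], [0, 0, 0.03, 0, 0.04], [0, 0, 0.03, 0, 0.04], [0, 0, 0.03, 0, 0.04], [0, 0, 0.02, 0, 0.04], [0, 0, 0.008, 0, 0.04], [0, 0, 0, 0, 0.03], [0, 0, 0, 0, 0.022]]'
python3 -m pendant '[[0, 0, 0, 0, 0.017], [0, 0, 0, 0, 0.014], [0, 0, 0, 0, 0.008], [0, 0, 0, 0, 0.006], [0, 0, 0, 0, 0.006]]'
python3 - <<'E'
from h import *
st=monitor.get_state();print(st['eef_pos'],st['finger_gap'],st['grasp_force'],np.round(st['joints'],2))
E
```

```text
t: 28.22
eef_pos: [0.5132, -0.2564, 0.0544]
eef_rot: [[-0.09, 0.996, 0.0], [0.996, 0.09, -0.001], [-0.001, 0.0, -1.0]]
contact_force: [-0.6, 0.3, 0.3]
finger_gap: 0.0223
grasp_force: 0.0
t: 28.63
eef_pos: [0.5137, -0.2564, 0.0553]
eef_rot: [[-0.09, 0.996, 0.002], [0.996, 0.09, -0.001], [-0.001, 0.002, -1.0]]
contact_force: [-1.5, 1.0, 6.0]
finger_gap: 0.0107
grasp_force: 59.6
[ 0.51368474 -0.25637848  0.05527076] 0.010740544190403364 59.602981209754944 [ 0.03  0.71  0.64  1.86 -0.6   0.77  1.09]
```

Gripped (gap 10.7 mm, 60 N). Lifting gently.

```bash
python3 -m pendant '[[0, 0, -0.003, 0, 0.006], [0, 0, -0.005, 0, 0.006], [0, 0, -0.01, 0, 0.006], [0, 0, 0, 0, 0.006]]'|sed -n '2p;4,6p'
python3 -m pendant '[[0, 0, -0.02, 0, 0.006], [0, 0, -0.03, 0, 0.006], [0, 0, -0.03, 0, 0.006], [0, 0, -0.03, 0, 0.006], [0, 0, -0.02, 0, 0.006], [0, 0, 0, 0, 0.006], [0, 0, 0, 0, 0.006]]'
python3 - <<'E'
from h import *
import pickle
c=cam('wrist');save(c,'w16.png');pickle.dump(c,open('w16.pkl','wb'))
t=pickle.load(open('t15.pkl','rb'));s=pickle.load(open('c0.pkl','rb'))['scene']
# tray outline, top view: edges on gray floor (value ~114) -> minAreaRect of floor
g=cv2.cvtColor(t['img'],cv2.COLOR_RGB2GRAY);m=((g>108)&(g<122))
m=cv2.morphologyEx(m.astype(np.uint8),cv2.MORPH_OPEN,np.ones((3,3)))
k=blob(t,m,(140,245,120,200))[0];r=cv2.minAreaRect(k);B=cv2.boxPoints(r);P=np.array([onz(t,*q,.005)[:2] for q in B]);print('floor',np.round(B,1).tolist(),np.round(P,4).tolist(),P.mean(0),np.linalg.norm(P[0]-P[1]),np.linalg.norm(P[1]-P[2]))
gw=cv2.cvtColor(s['img'],cv2.COLOR_RGB2GRAY)
h=hsv(s);mm=blob(s,(gw<165),(150,205,215,295),300);
for q in mm[:1]: r=cv2.minAreaRect(q);B=cv2.boxPoints(r);ap=cv2.approxPolyDP(q,6,True)[:,0];print('scene tray',ap.tolist(),[np.round(onz(s,*a,.016),3).tolist() for a in ap.astype(float)])
E
```

```text
eef_pos: [0.5141, -0.2561, 0.0736]
contact_force: [-0.1, -0.4, -3.6]
finger_gap: 0.0108
grasp_force: 58.7
t: 29.55
eef_pos: [0.5137, -0.2557, 0.2024]
eef_rot: [[-0.091, 0.996, 0.002], [0.996, 0.091, -0.001], [-0.001, 0.002, -1.0]]
contact_force: [-0.3, 0.2, -5.1]
finger_gap: 0.0109
grasp_force: 59.0
floor [[135.10000610351562, 166.6999969482422], [178.1999969482422, 160.5], [185.1999969482422, 209.6999969482422], [142.10000610351562, 215.8000030517578]] [[0.5752, 0.3745], [0.5902, 0.2559], [0.4542, 0.2364], [0.4395, 0.3539]] [0.51478145 0.30517302] 0.11952531269409075 0.13734899278804247
scene tray [[289, 176], [268, 159], [221, 179], [242, 197]] [[0.61, 0.245, 0.016], [0.595, 0.382, 0.016], [0.389, 0.342, 0.016], [0.412, 0.212, 0.016]]
```

Cover lifted. Carrying it sideways, and stopping short of the tray to measure the tray from the wrist camera.

```bash
python3 -m pendant '[[0.01, 0, 0, 0, 0.006], [0.02, 0.001, 0, 0, 0.006], [0.03, 0.002, 0, 0, 0.006], [0.03, 0.002, 0, 0, 0.006], [0.03, 0.002, 0, 0, 0.006], [0.03, 0.002, 0, 0, 0.006], [0.03, 0.002, 0, 0, 0.006], [0.03, 0.002, 0, 0, 0.006], [0.03, 0.002, 0, 0, 0.006], [0.03, 0.002, 0, 0, 0.006]]'|sed -n '2p;4,6p'
python3 -m pendant '[[0.03, 0.002, 0, 0, 0.006], [0.03, 0.002, 0, 0, 0.006], [0.03, 0.002, 0, 0, 0.006], [0.03, 0.002, 0, 0, 0.006], [0.03, 0.002, 0, 0, 0.006], [0.023, 0.002, 0, 0, 0.006], [0.01, 0, 0, 0, 0.006], [0, 0, 0, 0, 0.006], [0, 0, 0, 0, 0.006], [0, 0, 0, 0, 0.006]]'
python3 - <<'E'
from h import *
import pickle
c=cam('wrist');save(c,'w17.png');pickle.dump(c,open('w17.pkl','wb'))
st=monitor.get_state();print(st['eef_pos'],np.round(st['joints'],2))
a=np.radians(8.2);ux=np.array([np.cos(a),np.sin(a)]);uy=np.array([-ux[1],ux[0]]);C=np.array([.505,.304])
for dx,dy in((-1,-1),(1,-1),(1,1),(-1,1)): print('pred outer',np.round(proj(c,[*(C+dx*.105*ux+dy*.065*uy),.016])),'inner',np.round(proj(c,[*(C+dx*.1*ux+dy*.06*uy),.005])))
g=cv2.cvtColor(c['img'],cv2.COLOR_RGB2GRAY)
for r in range(20,240,20): print(r,g[r,20:540:13].tolist())
E
```

```text
eef_pos: [0.5042, 0.0172, 0.2001]
contact_force: [1.3, 0.5, -3.5]
finger_gap: 0.0107
grasp_force: 59.0
t: 31.27
eef_pos: [0.5007, 0.1964, 0.2012]
eef_rot: [[-0.089, 0.996, -0.001], [0.996, 0.089, -0.001], [-0.001, -0.001, -1.0]]
contact_force: [0.3, 0.2, -3.3]
finger_gap: 0.0104
grasp_force: 59.1
[0.50091904 0.1962996  0.20141278] [-0.96  0.52  0.84  1.78 -0.44  1.04  0.14]
pred outer [206. 155.] inner [212. 149.]
pred outer [395. 145.] inner [387. 140.]
pred outer [403.   8.] inner [394.  18.]
pred outer [188.  22.] inner [197.  30.]
20 [164, 218, 215, 105, 179, 180, 175, 175, 176, 177, 178, 176, 178, 180, 115, 114, 106, 99, 90, 92, 88, 73, 60, 53, 51, 61, 73, 90, 90, 134, 172, 180, 178, 178, 181, 158, 23, 18, 17, 25]
40 [134, 216, 217, 138, 174, 181, 174, 173, 175, 173, 179, 182, 182, 178, 99, 139, 89, 92, 91, 91, 92, 95, 94, 93, 89, 90, 90, 90, 89, 66, 182, 176, 179, 156, 29, 17, 14, 26, 26, 30]
60 [143, 177, 180, 171, 180, 176, 175, 177, 176, 180, 183, 186, 180, 178, 59, 141, 113, 93, 114, 91, 137, 90, 91, 114, 91, 112, 89, 112, 90, 59, 182, 183, 182, 31, 33, 30, 25, 23, 27, 38]

[... 867 characters left out ...]
5, 183, 185, 182, 183, 184, 183, 180, 184, 186, 187, 187, 187, 189, 184, 185, 189, 41, 34, 19, 22, 18, 22, 29, 27]
180 [74, 76, 173, 238, 73, 179, 185, 84, 177, 181, 181, 182, 183, 182, 181, 180, 179, 114, 114, 114, 111, 112, 112, 110, 109, 174, 106, 174, 172, 172, 173, 175, 174, 172, 25, 25, 23, 23, 25, 22]
200 [74, 61, 67, 179, 225, 112, 178, 72, 185, 186, 186, 187, 187, 188, 188, 189, 189, 189, 186, 118, 119, 117, 117, 114, 181, 179, 175, 176, 175, 172, 172, 171, 173, 155, 184, 177, 24, 23, 29, 20]
220 [92, 51, 58, 184, 183, 175, 183, 186, 88, 179, 183, 181, 182, 181, 184, 183, 183, 183, 182, 115, 42, 116, 112, 115, 181, 181, 180, 177, 178, 180, 177, 178, 179, 23, 30, 27, 29, 25, 181, 33]
```

Run:
```python
from h import *
import pickle
c=pickle.load(open('w17.pkl','rb'));g=cv2.cvtColor(c['img'],cv2.COLOR_RGB2GRAY)
m=cv2.morphologyEx((g<158).astype(np.uint8),cv2.MORPH_CLOSE,np.ones((5,5)))
m=cv2.morphologyEx(m,cv2.MORPH_OPEN,np.ones((9,9)))
k=blob(c,m,(0,172,170,425),500)[0];print(cv2.boundingRect(k),cv2.approxPolyDP(k,7,True)[:,0].tolist())
P=np.array([onz(c,*q,.016)[:2] for q in k[:,0].astype(float)])
r=cv2.minAreaRect((P*1000).astype(np.float32));print('outer',r)
# per-side edges, columns at rows
E={'R':[],'L':[]}
for y in range(45,135,6):
    xs=np.where(m[y,170:425])[0]+170;E['L'].append([xs.min(),y]);E['R'].append([xs.max(),y])
T=[];B=[]
for x in range(225,385,8):
    ys=np.where(m[:172,x])[0];T.append([x,ys.min()]);B.append([x,ys.max()])
for n,e in(('front L',E['L']),('back R',E['R']),('+y T',T),('-y B',B)):
    e=np.array(e,float);Q=np.array([onz(c,*q,.016)[:2] for q in e]);mm=np.median(Q,0);vx,vy,x0,y0=cv2.fitLine((Q*1000).astype(np.float32),cv2.DIST_HUBER,0,.01,.01).ravel();print(n,e[0],e[-1],'pt',round(float(x0),1),round(float(y0),1),'deg',round(float(np.degrees(np.arctan2(vy,vx))),1))
```

```text
(193, 0, 213, 156) [[197, 11], [210, 155], [397, 144], [403, 0], [219, 0]]
outer ((507.27154541015625, 311.8945617675781), (210.96453857421875, 147.0142059326172), 7.953922748565674)
front L [194.  45.] [206. 129.] pt 403.8 295.5 deg -81.4
back R [404.  45.] [399. 129.] pt 613.2 309.5 deg -81.3
+y T [225.   0.] [377.   0.] pt 504.3 381.6 deg 5.1
-y B [225. 171.] [377. 145.] pt 527.6 241.5 deg 9.3
```

The tray's centre is at about (0.508,0.304), yaw 8.3°; its length comes out at 209 mm against the 210 given. Moving over it and lowering.

```bash
python3 -m pendant '[[0.015, 0.003, 0, -0.028, 0.006], [0.025, 0.004, 0, -0.028, 0.006], [0.025, 0.004, 0, 0, 0.006], [0.025, 0.004, 0, 0, 0.006], [0.017, 0.002, 0, 0, 0.006], [0, 0, 0.03, 0, 0.006], [0, 0, 0.03, 0, 0.006], [0, 0, 0.03, 0, 0.006], [0, 0, 0.02, 0, 0.006], [0, 0, 0, 0, 0.006]]'|sed -n '2p;4,6p'
python3 -m pendant '[[0, 0, 0, 0, 0.006], [0, 0, 0, 0, 0.006]]'|sed -n '2,3p'
python3 - <<'E'
from h import *
import pickle
c=cam('wrist');save(c,'w18.png');pickle.dump(c,open('w18.pkl','wb'))
st=monitor.get_state();p=st['eef_pos'];R=st['eef_rot'];print(p,np.degrees(np.arctan2(R[1,1],R[0,1])),R.T@(np.array([.5083,.3043,p[2]])-p))
E
```

```text
eef_pos: [0.5014, 0.3049, 0.0876]
contact_force: [-0.9, 0.4, -3.6]
finger_gap: 0.0106
grasp_force: 59.1
eef_pos: [0.5051, 0.3059, 0.0931]
eef_rot: [[-0.145, 0.989, 0.002], [0.989, 0.145, 0.001], [0.0, 0.002, -1.0]]
[0.50518649 0.30624109 0.09341503] 8.375791585686649 [-2.37392075e-03  2.79753796e-03  5.74635031e-06]
```

```bash
python3 -m pendant '[[-0.0022, 0.0027, 0.02, 0, 0.006], [0, 0, 0.02, 0, 0.006], [0, 0, 0.015, 0, 0.006], [0, 0, 0.006, 0, 0.006], [0, 0, 0, 0, 0.006], [0, 0, 0, 0, 0.006]]'
python3 - <<'E'
from h import *
st=monitor.get_state();p=st['eef_pos'];R=st['eef_rot'];print(p,R.T@(np.array([.5083,.3043,p[2]])-p))
import pickle
c=cam('wrist');save(c,'w19.png');g=cv2.cvtColor(c['img'],cv2.COLOR_RGB2GRAY)
a=np.radians(8.3);ux=np.array([np.cos(a),np.sin(a)]);uy=np.array([-ux[1],ux[0]]);T=np.array([.5083,.3043])
print('tray outer +y',[np.round(proj(c,[*(T+dx*.105*ux+.065*uy),.016])) for dx in(-1,0,1)],'inner top',[np.round(proj(c,[*(T+dx*.1*ux+.06*uy),.016])) for dx in(-1,0,1)])
ct=p[:2];zb=p[2]-.016+.006
print('cover +y edge',[np.round(proj(c,[*(ct+dx*.09*ux+.05*uy),zb])) for dx in(-1,0,1)],'-y',[np.round(proj(c,[*(ct+dx*.09*ux-.05*uy),zb])) for dx in(-1,0,1)])
for x in (180,220,340,380): print(x,g[60:260:4,x].tolist())
E
```

```text
t: 32.87
eef_pos: [0.5076, 0.3048, 0.0319]
eef_rot: [[-0.146, 0.989, 0.002], [0.989, 0.146, 0.001], [0.001, 0.002, -1.0]]
contact_force: [1.2, 0.2, -3.6]
finger_gap: 0.0107
grasp_force: 59.1
[0.50761436 0.30477975 0.03187706] [-5.74946495e-04  6.08025735e-04  6.93563258e-07]
tray outer +y [array([ 88., 142.]), array([285., 143.]), array([481., 143.])] inner top [array([100., 152.]), array([285., 152.]), array([470., 152.])]
cover +y edge [array([114., 171.]), array([284., 171.]), array([453., 172.])] -y [array([142., 327.]), array([284., 327.]), array([425., 328.])]
180 [182, 184, 184, 185, 187, 189, 184, 184, 186, 186, 187, 188, 189, 189, 119, 118, 118, 120, 119, 123, 120, 85, 137, 135, 90, 88, 88, 86, 98, 163, 184, 184, 190, 185, 184, 194, 189, 181, 189, 186, 188, 191, 188, 194, 187, 189, 190, 184, 185, 191]
220 [116, 116, 115, 117, 117, 117, 181, 182, 188, 189, 188, 186, 189, 190, 122, 118, 119, 119, 120, 119, 120, 85, 137, 132, 91, 90, 90, 91, 96, 160, 186, 183, 190, 187, 187, 195, 193, 181, 191, 187, 187, 190, 185, 192, 187, 189, 190, 185, 190, 189]
340 [121, 121, 118, 119, 117, 119, 118, 114, 119, 117, 120, 119, 120, 121, 117, 119, 119, 118, 120, 119, 117, 89, 89, 69, 91, 91, 91, 89, 93, 123, 113, 143, 183, 180, 185, 183, 181, 175, 184, 186, 185, 187, 182, 190, 187, 186, 187, 183, 189, 185]
380 [120, 118, 120, 121, 121, 122, 124, 119, 121, 121, 118, 121, 120, 121, 119, 121, 117, 118, 117, 118, 115, 88, 93, 65, 91, 89, 87, 91, 90, 151, 176, 182, 182, 175, 184, 181, 178, 177, 183, 185, 184, 182, 179, 189, 188, 184, 184, 183, 185, 183]
```

The image agrees: tray wall at row 143, cover edge at row 174, parallel, with ample gap. Setting it down.

```bash
python3 -m pendant '[[0, 0, 0.006, 0, 0.006], [0, 0, 0, 0, 0.006], [0, 0, 0.002, 0, 0.006], [0, 0, 0, 0, 0.006]]' | sed -n '2p;4p'
python3 -m pendant '[[0, 0, 0.002, 0, 0.006], [0, 0, 0, 0, 0.006]]' | sed -n '2p;4p'
python3 -m pendant '[[0, 0, 0.0015, 0, 0.006], [0, 0, 0, 0, 0.006]]' | sed -n '2p;4p'
```

```text
eef_pos: [0.5066, 0.3047, 0.0225]
contact_force: [0.4, 0.7, -3.5]
eef_pos: [0.5069, 0.3047, 0.0213]
contact_force: [-1.8, 0.6, 2.9]
eef_pos: [0.507, 0.3048, 0.0213]
contact_force: [-5.4, -2.2, 17.5]
```

Contact came exactly at the expected floor height. Releasing and retreating.

```bash
python3 -m pendant '[[0, 0, -0.001, 0, 0.012], [0, 0, 0, 0, 0.016], [0, 0, 0, 0, 0.022], [0, 0, 0, 0, 0.03], [0, 0, 0, 0, 0.036], [0, 0, -0.01, 0, 0.036], [0, 0, -0.03, 0, 0.036], [0, 0, -0.04, 0, 0.036], [0, 0, -0.04, 0, 0.036], [0, 0, -0.04, 0, 0.036]]'
python3 -m pendant '[[-0.03, 0, -0.03, 0, 0.04], [-0.04, 0, 0, 0, 0.04], [-0.04, 0, 0, 0, 0.04], [-0.04, 0, 0, 0, 0.04], [0, 0, 0, 0, 0.04], [0, 0, 0, 0, 0.04], [0, 0, 0, 0, 0.04], [0, 0, 0, 0, 0.04], [0, 0, 0, 0, 0.04]]'|sed -n '1,2p;4p'
python3 - <<'E'
from h import *
c=cam('wrist');save(c,'w20.png');t=cam('top');save(t,'t20.png')
st=monitor.get_state();print(st['eef_pos'])
a=np.radians(8.3);ux=np.array([np.cos(a),np.sin(a)]);uy=np.array([-ux[1],ux[0]]);T=np.array([.5083,.3043])
g=cv2.cvtColor(c['img'],cv2.COLOR_RGB2GRAY)
k=blob(c,((g>160)).astype(np.uint8),(0,200,100,440),300)
# cover corners by rectifying to z=.011 plane
W=lambda p:proj(c,[*p,.016])
src=np.float32([W(T+dx*.12*ux+dy*.08*uy) for dx,dy in((-1,1),(1,1),(1,-1),(-1,-1))])
Hm=cv2.getPerspectiveTransform(src,np.float32([[0,0],[240,0],[240,160],[0,160]]));I=cv2.warpPerspective(g,Hm,(240,160))
for r in(60,100): print('row',r,I[r,::4].tolist())
for x in(60,180): print('col',x,I[::4,x].tolist())
# pots & tab top view
q=blob(t,red(t),(195,240,205,255));print('red',[np.round(onz(t,*cv2.minEnclosingCircle(z)[0],.073),4) for z in q[:1]],[round(cv2.minEnclosingCircle(z)[1],1) for z in q[:1]])
q=blob(t,dark(t,60),(160,190,248,270));print('blk',[(np.round(onz(t,*cv2.minEnclosingCircle(z)[0],.051),4),round(cv2.minEnclosingCircle(z)[1],1)) for z in q[:1]])
E
```

```text
t: 34.42
eef_pos: [0.5065, 0.304, 0.1824]
eef_rot: [[-0.146, 0.989, -0.0], [0.989, 0.146, -0.001], [-0.001, -0.0, -1.0]]
contact_force: [1.5, 0.8, -0.5]
finger_gap: 0.0357
grasp_force: 0.0
t: 35.17
eef_pos: [0.5284, 0.1583, 0.2094]
contact_force: [0.7, -0.0, 0.2]
[0.52838739 0.15796953 0.20935692]
row 60 [233, 233, 232, 231, 178, 106, 170, 188, 233, 237, 237, 237, 238, 238, 238, 238, 238, 238, 238, 237, 238, 239, 238, 238, 239, 238, 238, 238, 222, 52, 56, 44, 161, 236, 236, 236, 236, 235, 235, 235, 234, 233, 234, 233, 233, 232, 232, 231, 231, 231, 230, 230, 182, 190, 188, 116, 182, 233, 234, 234]
row 100 [236, 237, 235, 235, 186, 122, 124, 189, 231, 236, 236, 237, 237, 237, 237, 236, 237, 236, 237, 236, 236, 237, 237, 237, 236, 237, 237, 237, 221, 52, 50, 47, 240, 237, 237, 237, 237, 237, 238, 239, 238, 238, 237, 237, 237, 238, 237, 236, 236, 236, 235, 236, 190, 189, 190, 109, 180, 236, 236, 236]
col 60 [0, 0, 0, 0, 0, 0, 0, 0, 0, 0, 67, 234, 240, 233, 235, 238, 237, 235, 237, 234, 238, 235, 238, 238, 239, 236, 235, 235, 234, 235, 234, 238, 234, 127, 123, 123, 193, 235, 236, 237]
col 180 [0, 0, 0, 0, 0, 0, 0, 0, 0, 0, 229, 234, 229, 229, 233, 232, 233, 236, 235, 236, 235, 232, 235, 230, 233, 238, 235, 234, 235, 237, 233, 236, 232, 143, 124, 125, 195, 241, 240, 238]
red [array([0.4296, 0.1078, 0.073 ])] [12.3]
blk []
```

Run:
```python
from h import *
s=cam('scene');w=cam('wrist')
for n,c in(('scene',s),('wrist',w)):
    h=hsv(c)
    for nm,P in(('small lid',[.546,.038,.060]),('med lid',[.430,-.035,.071]),('large lid',[.428,.108,.083]),('pin',[.4005,-.299,.08])):
        u,v=np.round(proj(c,P)).astype(int)
        if 2<u<557 and 2<v<417: print(n,nm,u,v,h[v-2:v+3,u-2:u+3].reshape(-1,3).mean(0).round())
k=blob(s,dark(s,60),(185,235,285,325),15)
for q in k[:3]: print(cv2.boundingRect(q),cv2.contourArea(q))
```

```text
scene small lid 304 204 [39. 28. 73.]
scene med lid 282 227 [ 17.  15. 239.]
scene large lid 259 197 [  1. 200. 223.]
scene pin 326 297 [ 90.  10. 117.]
wrist small lid 284 295 [15. 12. 75.]
wrist med lid 178 341 [111.  29.  88.]
wrist large lid 177 234 [  1. 193. 248.]
```

The lid colours are where the standing pots should be, with the small lid confirmed in two views. Handing in.

```bash
python3 -c "
from plant import order
print(order.finish_job())"
```

```text
the job is handed in; nothing more can be done
None
```

I handed the job in at about 35 s robot time: by my measurements, all three pots stand in their own dishes, the tab is turned about 92° aside, and the cover lies flat in the tray with the handle up. The final checks were numeric because I had used up the picture views, and I don't have the judge's verdict.

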